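Charge the lemon infuser: lemons in, strainer disc, twist ring, hold-down

TASK

Charge the drinks infuser: put every lemon from the counter into the canister, then seat the steel strainer disc flat in its mouth, set the grey ring over it and screw it clockwise until it stops. Then swing the hold-down arm over the canister, lower it gently until its rubber foot rests on the disc's knob, and lock it there by turning the red clamp knob clockwise to its stop. Leave the spice jars where they stand.

Things in the scene. Friction and masses are not known exactly. Their poses are not given: they have to be found in the camera images.
- infuser: Fixed stand: board 160 x 285 x 12 mm with a clear round canister, outside 130 mm, inside 114 mm, floor at 12 mm, rim at 136 mm. Origin: on the counter under the canister's axis, z up. In its frame the post of the hold-down (20 mm thick, top at 282 mm) stands at y = -145 mm; a dummy tap is at -x. Three lemons fit in.
- seat (a point): Centre of the ledge in the canister's mouth, 128 mm above the counter, 8 mm below the rim, axes as the infuser's: the disc's origin belongs here. The recess above the ledge is 124 mm wide, the opening inside the ledge 106 mm; the ledge is 6 mm thick.
- mouth (a point): Centre of the rim, 136 mm above the counter, axes as the infuser's. Two orange thread lugs stick out 6 mm from the neck at +x and -x, each 22 degrees either side, 125 to 132 mm above the counter; a stop tab hangs under the clockwise end of each.
- disc: Loose perforated steel strainer disc, 118 mm across, 7 mm thick, bevelled below; a black round knob 24 mm across stands on its centre from 7 to 37 mm: lift by it. Origin: centre of the underside, z up. About 160 g.
- disc_top (a point): Centre of the top of the disc's knob, 37 mm above the disc's underside.
- ring: Loose grey ring, 157 mm across, 26 mm high: skirt inside 150 mm, top flange from 20 to 26 mm with a 92 mm hole. Two inward orange lugs (23 mm wide, 7 mm long, 6 mm high) at the skirt's lower edge at +x and -x, orange marks above them. Origin: centre of the underside, z up. About 120 g. Fully down, its flange lies on the rim and its origin is 116 mm above the counter.
- ring_grip (a point): On the ring's axis, 48 mm above its underside, axes as the ring's. Two black upright walls, 42 mm long along x, 8 mm thick, tops at 56 mm, rise from the flange (26 mm); their outer faces are 62 mm apart along y: grip across both, closing along y, fingertips above the flange.
- ring_mark (a point): Orange mark on the ring's flange at +x (a like one at -x), over its lugs. To fit: lower the ring with its x 45 to 80 degrees (best 60) counter-clockwise from above of the infuser's x, or half a turn from that, so the lugs pass; then turn it clockwise till its x lines up with the infuser's x; the stop is 5 to 6 degrees beyond.
- stop_lift (a joint): Height of the hold-down on its post: 0 at the top, grows as it is lowered, up to 0.055 m; starts within 8 mm of the top. Friction holds it at any height; a push of about 3 N lowers it.
- stop_arm (a joint): Swing of the hold-down arm about the post: 0 to 0.5 at the start (0: pointing 215 degrees counter-clockwise from the infuser's x); grows clockwise seen from above, past the side near the robot, to its end stop at 2.18 rad, where the arm points along the infuser's +y and the foot is over the canister's axis. Light friction.
- stop_handle (a point): Middle of the upright round wooden handle, 28 mm across, 40 mm high, on the end of the arm, 145 mm from the post's axis, 305 mm above the counter when raised fully: grip it from above to swing and to lower the arm; it spins freely on its upright pin.
- stop_foot (a point): Centre of the underside of the rubber foot (26 mm across), 100 mm straight below stop_handle. It passes between the ring's grip walls (46 mm apart) to the disc's knob.
- clamp (a joint): Angle of the red clamp knob: 0 to 0.1 at the start (loose), grows as it turns clockwise seen from above, to its stop at 1.25 rad; locked above 1.0 rad. Friction 0.03 N m.
- clamp_grip (a point): On the axis of the red clamp knob, 7 mm below the top of its bar grip; the bar is 38 mm long along this point's x, 14 mm thick along y, 32 mm high: grip across its thickness from above. It sits on the sliding collar, 60 mm from the post's axis on the side away from the canister, and goes down with it.
- lemon_1_center (a point): Centre of a loose yellow lemon, 78 mm long, 55 mm thick; its long axis is this point's x axis. It may be absent (then None).
- lemon_2_center (a point): Centre of a loose yellow lemon, 72 mm long, 57 mm thick; its long axis is this point's x axis. It may be absent (then None).
- lemon_3_center (a point): Centre of a loose yellow lemon, 78 mm long, 55 mm thick; its long axis is this point's x axis. It may be absent (then None).
- cinnamon_jar: Bystander: spice jar with a green cap, 46 mm across, 106 mm high. Leave alone.
- cocoa_jar: Bystander: spice jar with a black cap, 40 mm across, 105 mm high. Leave alone.

How it is judged (in metres and radians):
On the way, in this order (a step that is already met when the one before it is completed fails the run):
1. every lemon that is there lies inside the canister (horizontal distance between each of lemon_1_center, lemon_2_center, lemon_3_center and seat below 0.055 m and z of each of lemon_1_center, lemon_2_center, lemon_3_center in the frame of seat below -0.005 m), for 0.2 s.
2. the strainer disc is seated flat on the ledge (horizontal distance between disc and seat below 0.005 m and z of disc in the frame of seat between -0.0035 and 0.0035 m and angle between disc's own z axis and vertical below 0.05 rad), for 0.2 s.
3. the ring sits fully down over the disc and is screwed home (all of step 2 and horizontal distance between ring and seat below 0.005 m and z of ring in the frame of seat between -0.0155 and -0.0085 m and angle between ring's own z axis and vertical below 0.05 rad and angle between the x axis of ring and the x axis of infuser, either way round below 0.2 rad), for 0.2 s.
4. the hold-down's foot touches the disc's knob, with the clamp still loose (contact force between stop_arm and disc above 0.5 N and value of joint clamp below 0.4 rad and horizontal distance between stop_foot and disc_top below 0.008 m), for 0.1 s.
5. the clamp knob is turned to its lock (value of joint clamp above 1 rad and z of stop_foot in the frame of disc_top between -0.004 and 0.002 m and horizontal distance between stop_foot and disc_top below 0.008 m), for 0.2 s.
At the end, for the whole second after the job is handed in: Lemons inside below the ledge; disc flat on its ledge (5 mm, height 3.5 mm); ring fully down (same) and within 0.2 rad of its locked angle; foot over the disc's knob (8 mm) and on it (gap under 2 mm); clamp beyond 1.0 rad; all released, at rest (all of step 1 and all of step 3 and all of step 5 and linear speed of each of disc, ring below 0.02 m/s); the robot touches nothing.
It fails at once if the hold-down is rammed onto the disc (more than 40 N) (contact force between stop_arm and disc above 40 N).
It fails at once if a spice jar is moved more than 40 mm or knocked over (distance of any of cinnamon_jar, cocoa_jar from where it was at the start of the episode above 0.04 m or angle between any of cinnamon_jar, cocoa_jar's own z axis and vertical above 0.5 rad).
Of lemon_1, lemon_2, lemon_3 only 1 to 3 are there at a start; the rules pass over those that are not, and their reading is None.
At some moment in a run one of disc, lemon_1, lemon_2, lemon_3 may be knocked a few centimetres aside while the robot is not near it.
It also fails if it takes over 210 s, if anything falls off the work surface, if the arm or the gripper's body presses on something with over 40 N, if the wrist force passes 120 N, or if a joint passes its speed limit or range.

ROBOT

A 7-joint arm with a two-finger parallel gripper is mounted at the origin on a cart in front of the work surface, level with it; the furniture and walls round the work are solid. World frame = base frame: x ahead of the robot, y to its left, z up, the work surface at z = 0. Lengths are in mm, angles in degrees, forces in N, time in s.
With the tool pointing down it reaches from about 425 to 825 mm from the base axis. Payload 3.6 kg.
Tool frame: the origin (TCP) lies between the finger pads; the fingertips stand 14 mm ahead of it and the grasp point (between the pads) lies 5 mm behind it; z points along the fingers, y is the line along which they close (so a half turn about z gives the same grasp; the last joint's range is limited). The gripper opens to 93 mm and grips with 3 to 60 N. Pads are 15 mm wide; open, the fingers measure 128 mm over their backs; the gripper's body (75 mm by 188 mm) begins 65 mm behind the grasp point.
Start: joints at [-77.55, 35.231, -0.722, 81.555, 0.464, 63.22, -2.315], TCP at [156.873, 630.756, 232.64] pointing down, gripper open.
Joint ranges: [-178.69, 178.69], [-17.37, 117.87], [-77.05, 75.6], [15.02, 138.74], [-78.02, 258.01], [0.78, 113.62], [-162.83, 162.83]. Speed limits (degrees/s): [159.86, 159.86, 180, 180, 180, 180, 180].

INTERFACE

Orientations are given as a 3x3 rotation matrix whose columns are the frame's x, y, z axes.
In Python, from plant import observe, read_camera, camera_info, ctrl gives the robot as it stands.
- The arm moves only by the tool servo_tool, never from a script. Its argument "series" is text: rows parted by semicolons, each of 7 numbers parted by spaces: the turn, a rotation vector about the tool's x, y, z each as a share of 0.08 rad, from -1 to 1, then the shift along the tool's x, y, z each as a share of 0.1 m, from -1 to 1, then the opening, from 0 (shut) to 1 (fully open). In form: rx ry rz tx ty tz fingers; .... A call has 1 to 5 rows; each row shifts and turns the commanded pose from where the row before left it, along the tool's axes as they then stand; what a row does not reach is not made up. A row lasts 1/12 s, in which the tool goes at most 41.7 mm and 7.16 degrees, less where a joint would pass 70% of its speed; a pose out of reach is approached as far as the arm can. A call with a number of a shift or a turn outside -1 to 1 is refused whole. A call with a gripper value outside its range is refused whole. The fingers move at their own pace and stop on an object; "newtons" is the grip in N (left out, the last holds). Time passes only in rows, so rows that do not move let the fingers close. It gives the time, the measured TCP pose, the force, the opening and the grip force at its end, in the units of the state.
- observe(): the state, without advancing time (a new reading comes with each control period).
- read_camera(name): name is "scene" or "top" or "wrist"; returns (picture, depth): 400x640x3 uint8, red, green, blue; 400x640 float32, mm along the optical axis (not along the pixel's ray), 0 where there is no reading.
- camera_info(name): a dict with "fx", "fy", "cx", "cy" (pixels), "dist_coeffs" ([k1, k2, p1, p2, k3] as OpenCV has them; the pictures are not rectified), "rvec" (rotation vector, rad) and "tvec" (3), from world to camera coordinates, as OpenCV has them. Camera axes: x right, y down, z forward; pixel columns grow to the right and rows downward; lengths in mm; the calibration is good to about 2 mm. A picture is of the moment at which its call begins: read the wrist's pose just before it. camera_info takes no time and is no camera call; for the wrist camera it gives the pose at the moment of the call.
- ctrl.hand_in(): hands the job in; it is judged then, once.
The state is a dict: "time": time; "joint_pos": joint angles; "joint_velocities": joint speeds; "joint_efforts": joint torques, N m; "eef_pos": TCP position; "ee_rot": TCP orientation; "contact_force": force on the tool from outside, world axes, zero at the start; "wrist_torque": the same for the moment, N m; "gripper_width": opening from 0.0 (shut) to 1.0 (fully open); "finger_force": force on a finger pad.
Only numpy, scipy, OpenCV 4.12 (cv2) and the standard library are available. Lean on these libraries where they do the work, as an engineer would, in place of code of your own. Each camera call takes 0.05 s, during which the arm holds its last target. There are 200 camera calls.

## Working session

There is one attempt and no reset: what is moved stays moved. The work goes in short steps, Python scripts to look and compute and a tool call to move; the robot and the scene stay as the last step left them, time stands still between calls to the robot, and variables do not carry over. Pictures are saved under pics/ and viewed, at most 14 in all, crops included, and the job is handed in when it is done.

Besides the shell and the picture viewer there is one more tool, called after "Emit:" as name(argument=value, ...), one argument or row to a line, values as JSON. servo_tool: Moves the arm, as the interface text tells. Shift numbers are shares of 0.1 m and turn numbers shares of 0.08 rad, none past 1 either way. Its arguments: {"type":"object","properties":{"series":{"type":"string"},"newtons":{"type":"number"}},"required":["series"]}

```bash
mkdir -p pics; ls; cat > h.py <<'E'
import numpy as np, cv2
from plant import observe, read_camera, camera_info, ctrl
def cam(name):
    i=camera_info(name); img,d=read_camera(name); return i,img,d
def K(i): return np.array([[i['fx'],0,i['cx']],[0,i['fy'],i['cy']],[0,0,1.]])
def RT(i): return cv2.Rodrigues(np.array(i['rvec'],float))[0],np.array(i['tvec'],float).reshape(3)
def norm(i,uv): return cv2.undistortPoints(np.array(uv,float).reshape(-1,1,2),K(i),np.array(i['dist_coeffs'],float)).reshape(-1,2)
def plane(i,uv,z):
    R,t=RT(i); n=norm(i,uv); d=np.c_[n,np.ones(len(n))]@R; c=-R.T@t
    return c+d*((z-c[2])/d[:,2])[:,None]
def cloud(i,d):
    v,u=np.mgrid[0:400,0:640]; n=norm(i,np.c_[u.ravel(),v.ravel()]); z=d.ravel()[:,None]
    R,t=RT(i); return ((np.c_[n,np.ones(len(n))]*z-t)@R).reshape(400,640,3)
def proj(i,P): return cv2.projectPoints(np.array(P,float).reshape(-1,1,3),np.array(i['rvec'],float),np.array(i['tvec'],float),K(i),np.array(i['dist_coeffs'],float))[0].reshape(-1,2)
def save(n,img): cv2.imwrite('pics/'+n+'.png',img[:,:,::-1])
E
python3 - <<'E'
from h import *
for n in ['scene','top']:
    i,img,d=cam(n); save(n+'0',img); R,t=RT(i); print(n,(-R.T@t).round(),R[2].round(2),i['fx'])
    np.savez(n+'0.npz',img=img,d=d)
s=observe(); print(s['ee_rot'],s['eef_pos'],s['time'],s['gripper_width'],s['contact_force'])
E
```

```text
pics
scene [-226. -830.  988.] [ 0.56  0.63 -0.54] 501.4912284527688
top [ 479.   95. 1614.] [ 0.07  0.01 -1.  ] 402.2999916963191
[[-9.70454855e-01  2.41282216e-01 -5.15734731e-04]
 [ 2.41282762e-01  9.70452192e-01 -2.27423014e-03]
 [-4.82353874e-05 -2.33147558e-03 -9.99997281e-01]] [156.7217194  630.12692739 231.59991865] 0.1 0.9972167124000233 [-0.4942      0.75232592  0.30792423]
```

View pics/top0.png

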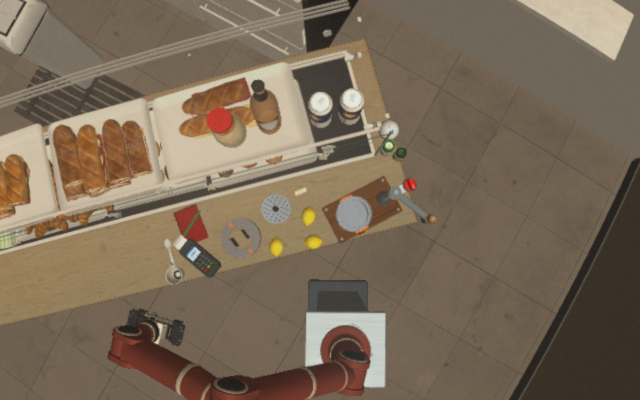

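View pics/scene0.png

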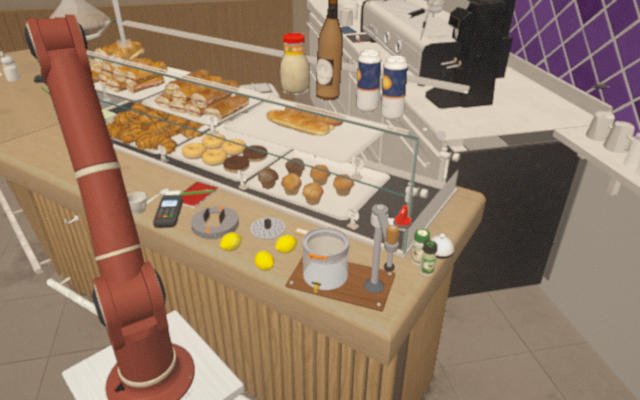

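The top view shows the lemons at (309,216), (277,247) and (314,242). The disc is at (276,208), the ring at (241,237), the canister at (354,213), the clamp at (410,184) and the handle at (432,219). The scene view shows the same layout, with the post right of the canister and two green jars behind it.

```bash
cat > m1.py <<'E'
from h import *
import sys
def meas(n,new=True):
    i=camera_info(n); z=np.load(n+'0.npz'); img,d=z['img'],z['d']
    hsv=cv2.cvtColor(img,cv2.COLOR_RGB2HSV); P=cloud(i,d)
    roi=(P[...,0]>350)&(P[...,0]<800)&(abs(P[...,1])<420)&(P[...,2]<350)&(P[...,2]>-20)
    def blobs(m,name,zz,mn=8):
        k,l,st,c=cv2.connectedComponentsWithStats((m&roi).astype(np.uint8))
        for j in range(1,k):
            if st[j,4]>=mn:
                pts=P[l==j]; yx=np.argwhere(l==j)[:,::-1].astype(float)
                r=cv2.minAreaRect(yx.astype(np.float32))
                print(n,name,st[j,4],c[j].round(1),'plane',plane(i,c[j],zz)[0].round(1),'cloudmed',np.median(pts,0).round(1),'zmax',pts[:,2].max().round(0), 'rect',np.round(r[1],1),round(r[2],1))
    H,S,V=hsv[...,0],hsv[...,1],hsv[...,2]
    blobs((H>22)&(H<34)&(S>180)&(V>150),'lemon',27.5)
    blobs(((H<5)|(H>175))&(S>180)&(V>120),'red',260)
    blobs((H>5)&(H<18)&(S>170)&(V>150),'orange',26,3)
    blobs((H>40)&(H<85)&(S>80),'green',100)
    return i,img,d,P
for n in ['top','scene']: i,img,d,P=meas(n)
z=np.load('top0.npz'); img=z['img']; i=camera_info('top'); P=cloud(i,z['d'])
save('topcrop',cv2.resize(img[150:280,190:450],None,fx=3,fy=3,interpolation=cv2.INTER_CUBIC))
for u,v in [(354,213),(276,208),(241,237),(432,219),(385,200),(365,232),(310,185)]: print(u,v,P[v,u].round(0))
E
python3 m1.py
```

```text
top lemon 139 [308.6 216.4] plane [527.4 150.   27.5] cloudmed [528.  151.4  48.9] zmax 61.0 rect [13.4 13. ] 63.4
top lemon 139 [313.3 242. ] plane [427.  130.6  27.5] cloudmed [427.8 130.9  50.3] zmax 61.0 rect [13.3 12.8] 38.7
top lemon 136 [275.8 246.9] plane [406.2 278.   27.5] cloudmed [406.9 274.9  50. ] zmax 61.0 rect [16. 10.] 90.0
top red 73 [409.4 183.8] plane [ 633.7 -198.9  260. ] cloudmed [ 633.7 -195.5  261.8] zmax 292.0 rect [ 9.2 10.6] 45.0
top orange 18 [345.2 197.1] plane [605.3   6.1  26. ] cloudmed [599.1  12.6 130.8] zmax 138.0 rect [ 2. 13.] 61.4
top orange 21 [362.5 229.7] plane [477.1 -62.8  26. ] cloudmed [476.  -57.8 128.4] zmax 136.0 rect [ 2.1 13.9] 61.4
top orange 7 [250. 251.] plane [388.5 380.2  26. ] cloudmed [388.5 380.2  24.6] zmax 31.0 rect [2.8 1.4] 45.0
top green 38 [388.2 148.7] plane [ 786.1 -153.5  100. ] cloudmed [ 784.3 -151.4  103.4] zmax 111.0 rect [ 5.8 11.1] 84.3
top green 38 [400.8 151.8] plane [ 774.6 -202.   100. ] cloudmed [ 773.2 -202.   103.5] zmax 110.0 rect [6. 6.] 0.0
scene lemon 266 [230.  241.1] plane [412.  277.6  27.5] cloud
[... 593 characters left out ...]
 -42.6 129.4] zmax 135.0 rect [3. 9.] 90.0
scene orange 14 [323.  257.5] plane [575.1  25.1  26. ] cloudmed [487.8 -68.7 131.1] zmax 134.0 rect [1. 6.] 90.0
scene green 125 [423.1 239.3] plane [ 784.9 -173.9  100. ] cloudmed [ 782.2 -171.9  103.9] zmax 111.0 rect [22.3  8.8] 24.4
scene green 24 [428.3 260.3] plane [ 719.7 -241.8  100. ] cloudmed [ 758.8 -216.3   61. ] zmax 68.0 rect [10.  2.] 0.0
scene green 17 [424.5 270.2] plane [ 678.7 -260.3  100. ] cloudmed [ 757.4 -211.9   22.4] zmax 33.0 rect [6.3 2.7] 26.6
354 213 [543. -30.  13.]
276 208 [559. 278.  43.]
241 237 [443. 422.  -0.]
432 219 [ 513. -257.  328.]
385 200 [ 595. -152.   26.]
365 232 [468. -77. -13.]
310 185 [656. 147.  -7.]
```

```bash
python3 - <<'E'
from h import *
z=np.load('top0.npz'); i=camera_info('top'); P=cloud(i,z['d'])
# board corners via brown mask, height clusters
m=(P[...,0]>400)&(P[...,0]<800)&(P[...,1]>-350)&(P[...,1]<330)
for lo,hi in [(120,145),(195,215),(230,262),(270,290),(300,330),(18,34)]:
    q=P[m&(P[...,2]>lo)&(P[...,2]<hi)]
    print(lo,hi,len(q),q.mean(0).round(0) if len(q) else '',q.min(0).round(0) if len(q) else '',q.max(0).round(0) if len(q) else '')
E
```

```text
120 145 402 [542. -23. 130.] [ 468. -145.  120.] [780.  46. 145.]
195 215 488 [763. 218. 211.] [ 506. -263.  197.] [800. 330. 215.]
230 262 167 [ 651. -127.  248.] [ 501. -258.  230.] [799. 325. 262.]
270 290 402 [ 588. -181.  277.] [ 501. -261.  270.] [778.  99. 290.]
300 330 78 [ 546. -242.  318.] [ 504. -274.  302.] [ 780. -109.  329.]
18 34 543 [645.  71.  24.] [ 404. -209.   18.] [798. 329.  34.]
```

View pics/topcrop.png

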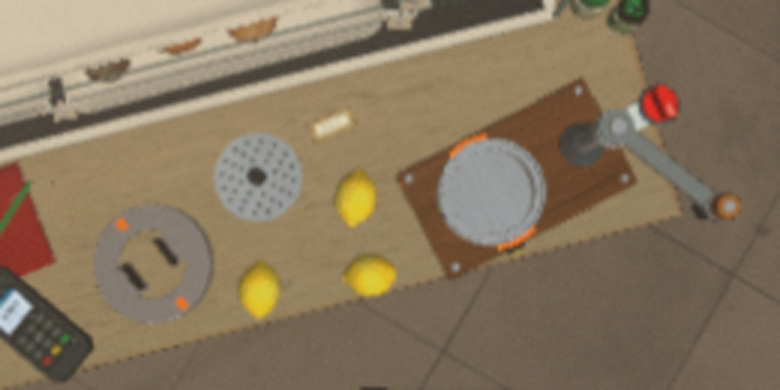

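The crop shows the disc at (257,176), ring marks at (121,224) and (182,303), lugs at (468,146) and (516,240), and three lemons. The infuser's x comes out near 30° and the ring's x near 38°. Moving over the lemons now for a close look.

Emit:
servo_tool(
  series="0 0 0 -0.3 -0.24 -0.09 0.85;0 0 0 -0.3 -0.24 -0.09 0.85;0 0 0 -0.3 -0.24 -0.09 0.85;0 0 0 -0.3 -0.24 -0.09 0.85;0 0 0 -0.3 -0.24 -0.09 0.85",
  newtons=15,
)

```text
time: 0.52
eef_pos: [274.2, 476.2, 277.6]
ee_rot: [[-0.97, 0.241, -0.0], [0.241, 0.97, -0.001], [0.0, -0.001, -1.0]]
contact_force: [0.6, 0.8, 0.7]
gripper_width: 0.851
finger_force: 0.0
```

Emit:
servo_tool(
  series="0 0 0 -0.3 -0.24 -0.09 0.85;0 0 0 -0.3 -0.24 -0.09 0.85;0 0 0 -0.3 -0.24 -0.09 0.85;0 0 0 -0.3 -0.24 -0.09 0.85;0 0 0 -0.3 -0.24 -0.09 0.85",
)

```text
time: 0.93
eef_pos: [390.7, 323.5, 322.8]
ee_rot: [[-0.97, 0.241, -0.001], [0.241, 0.97, -0.0], [0.0, -0.001, -1.0]]
contact_force: [-0.0, 0.6, -0.7]
gripper_width: 0.85
finger_force: 0.0
```

Emit:
servo_tool(
  series="0 0 0 -0.26 -0.21 -0.09 0.85;0 0 0 -0.26 -0.21 -0.09 0.85;0 0 0 0 0 0 0.85;0 0 0 0 0 0 0.85",
)

```text
time: 1.27
eef_pos: [431.7, 270.0, 340.8]
ee_rot: [[-0.969, 0.247, 0.001], [0.247, 0.969, -0.0], [-0.001, -0.0, -1.0]]
contact_force: [-1.2, -0.1, 0.0]
gripper_width: 0.849
finger_force: 0.0
```

```bash
cat >> h.py <<'E'
def psi(R): return np.degrees(np.arctan2(R[1,1],R[0,1]))
def go(xyz,ps=None,frm=None):
    "prints turn about tool z first, then shifts in the turned tool axes"
    s=observe(); R=np.array(s['ee_rot']); p=np.array(s['eef_pos']) if frm is None else np.array(frm[:3],float)
    c=psi(R) if frm is None else frm[3]
    if ps is None: ps=c
    d=(ps-c+180)%360-180
    a=np.radians(ps); Rn=np.array([[-np.sin(a),np.cos(a),0],[np.cos(a),np.sin(a),0],[0,0,-1]])
    # level correction: rot vec in tool frame taking z to down
    tl=np.cross(R[:,2],[0,0,-1])@R
    sh=(np.array(xyz)-p)@Rn/100
    print('psi %.1f->%.1f rz total %.2f  level rx %.2f ry %.2f | shift %s  |%.2f|'%(c,ps,-np.radians(d)/.08,*(tl[:2]/.08),sh.round(3),np.linalg.norm(sh)))
def st():
    s=observe(); print('t %.1f'%s['time'],'tcp',np.round(s['eef_pos'],1),'psi %.1f'%psi(np.array(s['ee_rot'])),'F',np.round(s['contact_force'],1),'T',np.round(s['wrist_torque'],2),'w %.1f'%(93*s['gripper_width']),'f',np.round(s['finger_force'],1))
E
python3 - <<'E'
from h import *
i,img,d=cam('wrist'); save('w1',img); np.savez('w1.npz',img=img,d=d)
R,t=RT(i);np.save('w1R.npy',np.c_[R,t]); print((-R.T@t).round(),R[2].round(2),i['fx']); st()
E
```

```text
[356. 290. 493.] [ 0.28 -0.07 -0.96] 348.5232170840556
t 1.3 tcp [430.2 271.9 340.3] psi 76.0 F [-0.3  0.7 -0.1] T [-0.03  0.05  0.03] w 78.9 f 0.0
```

View pics/w1.png

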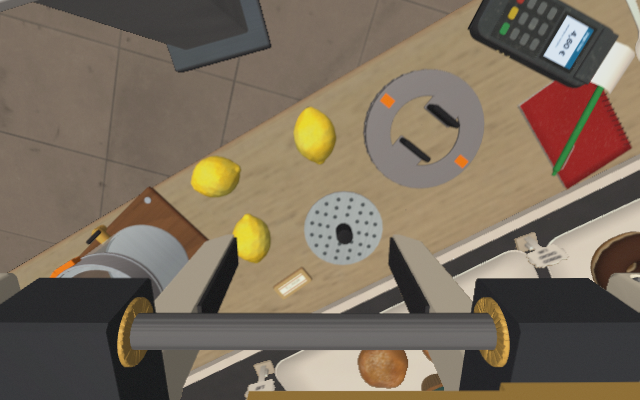

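The wrist view shows lemons at (315,134), (216,176) and (252,238), the disc at (344,228) and ring marks at (387,100) and (461,161), with walls at (442,115) and (415,149).

```bash
cat > lem.py <<'E'
from h import *
def lemons(i,img,zc=27.5,mn=200,pr=True):
    hsv=cv2.cvtColor(img,cv2.COLOR_RGB2HSV); H,S,V=hsv[...,0],hsv[...,1],hsv[...,2]
    m=((H>20)&(H<36)&(S>150)&(V>90)).astype(np.uint8); out=[]
    for c in cv2.findContours(m,cv2.RETR_EXTERNAL,cv2.CHAIN_APPROX_NONE)[0]:
        if cv2.contourArea(c)<mn: continue
        q=plane(i,c.reshape(-1,2),zc)[:,:2].astype(np.float32)
        (x,y),(a,b),_=cv2.minAreaRect(q); M=cv2.moments(c); ctr=plane(i,[M['m10']/M['m00'],M['m01']/M['m00']],zc)[0]
        w,vec=np.linalg.eigh(np.cov(q.T)); v=vec[:,1]; an=np.degrees(np.arctan2(v[1],v[0]))%180
        out.append((ctr[:2],an))
        if pr: print('lemon px',c.reshape(-1,2).mean(0).round(),'ctr',ctr[:2].round(1),'rect',round(x,1),round(y,1),round(a),round(b),'axis',an.round(1))
    return out
E
python3 - <<'E'
from lem import *
z=np.load('w1.npz'); img,d=z['img'],z['d']; i=camera_info('wrist')
lemons(i,img)
hsv=cv2.cvtColor(img,cv2.COLOR_RGB2HSV); H,S,V=hsv[...,0],hsv[...,1],hsv[...,2]
m=((H>3)&(H<18)&(S>180)&(V>180)).astype(np.uint8)
k,l,s,c=cv2.connectedComponentsWithStats(m)
mk=[c[j] for j in range(1,k) if s[j,4]>60 and 350<c[j][0]<500 and c[j][1]<200]
q=plane(i,mk,26); print('marks',np.round(mk),q.round(1),'ctr',q.mean(0).round(1)); dd=q[0]-q[1]; print('ring x',np.degrees(np.arctan2(dd[1],dd[0])),np.linalg.norm(dd))
m=(V<60).astype(np.uint8); k,l,s,c=cv2.connectedComponentsWithStats(m)
for j in range(1,k):
    if 60<s[j,4]<900 and c[j][1]<260: print('dark',c[j].round(),s[j,4],plane(i,c[j],37)[0].round(1),plane(i,c[j],56)[0].round(1))
P=cloud(i,d)
for u,v in [(344,228),(345,210),(315,134),(400,80),(150,260)]: print(u,v,P[v,u].round(0))
g=((S<45)&(V>110)&(abs(P[...,2]-5)<12)).astype(np.uint8); g[:,:295]=0; g[:,395:]=0; g[:185]=0; g[270:]=0
g=cv2.morphologyEx(g,cv2.MORPH_CLOSE,np.ones((9,9)))
c=max(cv2.findContours(g,0,1)[0],key=cv2.contourArea); q=plane(i,c.reshape(-1,2),7)[:,:2].astype(np.float32); print('disc',cv2.minEnclosingCircle(q),cv2.fitEllipse(q))
E
```

```text
lemon px [251. 239.] ctr [531.5 154.9] rect 531.6 155.4 51 76 axis 165.9
lemon px [215. 176.] ctr [430.7 133.5] rect 431.3 133.5 59 62 axis 102.4
lemon px [314. 135.] ctr [409.3 279. ] rect 409.9 278.5 61 60 axis 0.6
marks [[387. 100.]
 [461. 161.]] [[389.1 381.2  26. ]
 [492.  463.8  26. ]] ctr [440.6 422.5  26. ]
ring x -141.22367012828005 131.96570956276
dark [564.  43.] 418 [374.8 599.9  37. ] [373.9 587.   56. ]
dark [228.  57.] 247 [290.7 200.7  37. ] [293.3 204.5  56. ]
dark [585.  60.] 120 [400.4 624.4  37. ] [398.5 610.5  56. ]
dark [443. 116.] 288 [424.2 444.5  37. ] [421.3 438.1  56. ]
dark [414. 149.] 186 [458.3 402.2  37. ] [453.9 397.6  56. ]
dark [604. 203.] 63 [595.9 645.   37. ] [585.8 630.3  56. ]
dark [344. 233.] 245 [552.2 286.5  37. ] [544.  286.7  56. ]
dark [509. 237.] 72 [615.  512.4  37. ] [604.1 503.2  56. ]
344 228 [548. 288.  29.]
345 210 [530. 296.   6.]
315 134 [406. 281.  52.]
400 80 [369. 402.  26.]
150 260 [506.  37.  88.]
disc ((557.6839599609375, 286.0696105957031), 59.20640182495117) ((557.6654663085938, 286.29071044921875), (116.56267547607422, 116.8946533203125), 93.97232055664062)
```

```bash
python3 - <<'E'
from h import *
i=camera_info('top'); z=np.load('top0.npz')
q=plane(i,[[345.2,197.1],[362.5,229.7]],129); print(q.round(1),q.mean(0).round(1)); dd=q[0]-q[1]; print(np.degrees(np.arctan2(dd[1],dd[0])),np.linalg.norm(dd))
go([409.5,279,150],90.6)
go([409.5,279,22.5],90.6)
go([537,-23,220],90.6,[409.5,279,170,90.6])
E
```

```text
[[597.   11.8 129. ]
 [477.1 -52.6 129. ]] [537.  -20.4 129. ]
28.23054187898416 136.09502158695662
psi 76.0->90.6 rz total -3.19  level rx -0.00 ry -0.01 | shift [0.207 0.074 1.903]  |1.92|
psi 76.0->90.6 rz total -3.19  level rx -0.00 ry -0.01 | shift [0.207 0.074 3.178]  |3.19|
psi 90.6->90.6 rz total -0.00  level rx -0.00 ry -0.01 | shift [-1.243 -3.033 -0.5  ]  |3.32|
```

Emit:
servo_tool(
  series="0 0 -0.8 0 0 0.38 0.85;0 0 -0.8 0 0 0.38 0.85;0 0 -0.8 0 0 0.38 0.85;0 0 -0.79 0 0 0.38 0.85;0 0 0 0.207 0.074 0.36 0.85",
)

```text
time: 1.73
eef_pos: [411.6, 278.9, 151.0]
ee_rot: [[-1.0, -0.011, 0.002], [-0.011, 1.0, 0.0], [-0.002, 0.0, -1.0]]
contact_force: [0.6, 0.3, -0.8]
gripper_width: 0.849
finger_force: 0.0
```

Emit:
servo_tool(
  series="0 0 0 0 0 0.36 0.85;0 0 0 0 0 0.36 0.85;0 0 0 0 0 0.36 0.85;0 0 0 0 0 0.2 0.85;0 0 0 0 0 0 0.85",
)

```text
time: 2.15
eef_pos: [405.5, 279.2, 20.8]
ee_rot: [[-1.0, -0.015, -0.009], [-0.015, 1.0, -0.005], [0.009, -0.004, -1.0]]
contact_force: [0.5, -0.7, 0.1]
gripper_width: 0.851
finger_force: 0.0
```

Emit:
servo_tool(
  series="0 0 0 0 0 0 0.4;0 0 0 0 0 0 0.4;0 0 0 0 0 0 0.4;0 0 0 0 0 0 0.4;0 0 0 0 0 0 0.4",
)

```text
time: 2.57
eef_pos: [410.6, 279.5, 26.5]
ee_rot: [[-1.0, -0.011, 0.002], [-0.011, 1.0, 0.001], [-0.002, 0.001, -1.0]]
contact_force: [-0.2, -0.1, 5.4]
gripper_width: 0.576
finger_force: 14.8
```

```bash
python3 - <<'E'
from h import *
st(); go([409.5,279,22.5],90.6); s=observe(); p=s['eef_pos']; go([537,-21,230],90.6,[p[0],p[1],p[2],psi(np.array(s['ee_rot']))])
E
```

```text
t 2.6 tcp [410.6 279.5  26.5] psi 90.6 F [-0.2 -0.1  5.4] T [-0.29  0.1  -0.  ] w 53.5 f 14.8
psi 90.6->90.6 rz total 0.01  level rx 0.02 ry 0.03 | shift [ 0.011 -0.005  0.04 ]  |0.04|
psi 90.6->90.6 rz total 0.01  level rx 0.02 ry 0.03 | shift [-1.232 -3.018 -2.035]  |3.84|
```

Emit:
servo_tool(
  series="0 0 0 0 0 -0.3 0.4;0 0 0 0 0 -0.39 0.4;0 0 0 0 0 -0.39 0.4;0 0 0 0 0 -0.39 0.4;0 0 0 -0.132 -0.318 -0.15 0.4",
)

```text
time: 2.98
eef_pos: [422.7, 256.4, 192.9]
ee_rot: [[-1.0, -0.024, 0.007], [-0.024, 1.0, 0.012], [-0.007, 0.012, -1.0]]
contact_force: [0.9, 1.0, -1.2]
gripper_width: 0.58
finger_force: 14.7
```

Emit:
servo_tool(
  series="0 0 0 -0.137 -0.335 -0.1 0.4;0 0 0 -0.137 -0.335 -0.1 0.4;0 0 0 -0.137 -0.335 -0.1 0.4;0 0 0 -0.137 -0.335 -0.1 0.4;0 0 0 -0.137 -0.335 0 0.4",
)

```text
time: 3.4
eef_pos: [495.2, 79.4, 229.7]
ee_rot: [[-1.0, -0.011, 0.005], [-0.011, 1.0, 0.001], [-0.005, 0.001, -1.0]]
contact_force: [0.9, 0.8, -1.6]
gripper_width: 0.578
finger_force: 14.7
```

Emit:
servo_tool(
  series="0 0 0 -0.137 -0.335 0 0.4;0 0 0 -0.137 -0.335 0 0.4;0 0 0 -0.137 -0.335 0 0.4;0 0 0 0 0 0 0.4;0 0 0 0 0 0 0.4",
)

```text
time: 3.82
eef_pos: [536.2, -22.2, 227.3]
ee_rot: [[-1.0, -0.005, 0.0], [-0.005, 1.0, -0.001], [-0.0, -0.001, -1.0]]
contact_force: [0.5, 0.8, -0.7]
gripper_width: 0.576
finger_force: 14.7
```

```bash
python3 - <<'E'
from h import *
st()
i,img,d=cam('wrist'); save('w2',img); np.savez('w2.npz',img=img,d=d)
i2,im2,d2=cam('top'); save('t2',cv2.resize(im2[150:280,250:450],None,fx=3,fy=3,interpolation=cv2.INTER_CUBIC))
E
```

```text
t 3.8 tcp [536.2 -22.2 227.3] psi 90.3 F [ 0.5  0.8 -0.7] T [ 0.12 -0.04  0.01] w 53.5 f 14.7
```

View pics/w2.png

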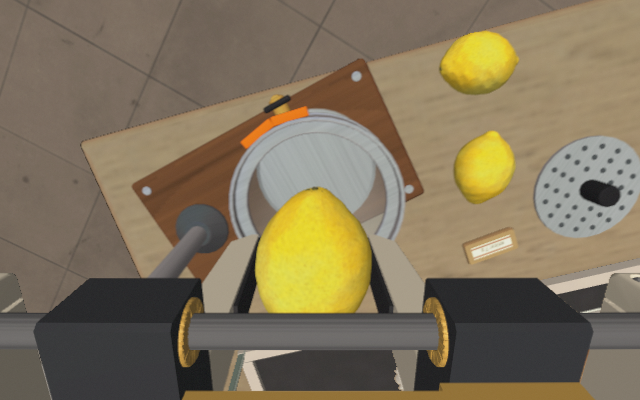

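The lemon hangs over the canister. The rim spans columns 229–405 with its near edge at row 108, and the remaining lemons are at (479,62) and (484,166).

Emit:
servo_tool(
  series="0 0 0 0 0 0.36 0.4;0 0 0 0 0 0.36 0.4;0 0 0 0 0 0.34 0.4;0 0 0 0 0 0 0.4;0 0 0 0 0 0 0.68",
)

```text
time: 4.33
eef_pos: [534.8, -17.3, 120.4]
ee_rot: [[-1.0, -0.014, -0.004], [-0.014, 1.0, 0.001], [0.004, 0.001, -1.0]]
contact_force: [0.4, 1.0, 0.5]
gripper_width: 0.612
finger_force: 0.0
```

Emit:
servo_tool(
  series="0 0 0 0 0 0 0.68;0 0 0 0 0 0 0.68;0 0 0 0 0 -0.3 0.68;0 0 0 0 0 -0.4 0.8;0 0 0 0 0 -0.4 0.85",
)

```text
time: 4.75
eef_pos: [536.2, -19.0, 234.2]
ee_rot: [[-1.0, -0.012, 0.002], [-0.012, 1.0, 0.0], [-0.002, 0.0, -1.0]]
contact_force: [1.3, 0.6, -0.5]
gripper_width: 0.779
finger_force: 0.0
```

```bash
python3 - <<'E'
from lem import *
st(); i,img,d=cam('wrist'); save('w3',img); L=lemons(i,img)
q=plane(i,[[229,200],[405,200],[315,108]],136); print(q.round(1))
st(); s=observe(); p=list(s['eef_pos'])+[psi(np.array(s['ee_rot']))]
for c,a in L:
    if c[1]>80:
        ps=(a+90)%180; print(c,ps); go([c[0],c[1],220],ps,p); go([c[0],c[1],23],ps,p)
        for pp in [ps,ps-180]: print(pp)
E
```

```text
t 4.8 tcp [536.2 -19.  234.2] psi 90.7 F [ 1.3  0.6 -0.5] T [-0.01 -0.14 -0.03] w 72.5 f 0.0
lemon px [314. 177.] ctr [545.7 -18. ] rect 546.6 -18.1 64 64 axis 177.7
lemon px [479. 168.] ctr [534.1 154.9] rect 535.4 155.2 66 62 axis 3.5
lemon px [474.  63.] ctr [431.5 134.8] rect 432.4 135.2 63 61 axis 88.7
[[537.8 -82.4 136. ]
 [536.3  50.1 136. ]
 [469.8 -18.5 136. ]]
t 4.8 tcp [541.5 -19.3 243.2] psi 90.6 F [1.7 0.  4.4] T [ 0.05 -0.14 -0.06] w 75.9 f 0.0
[534.07932907 154.91239092] 93.53165687521232
psi 90.6->93.5 rz total -0.63  level rx -0.00 ry 0.25 | shift [-0.034  1.743  0.232]  |1.76|
psi 90.6->93.5 rz total -0.63  level rx -0.00 ry 0.25 | shift [-0.034  1.743  2.202]  |2.81|
93.53165687521232
-86.46834312478768
[431.50765427 134.82203018] 178.6793654974009
psi 90.6->178.7 rz total -19.21  level rx -0.00 ry 0.25 | shift [-1.515  1.135  0.232]  |1.91|
psi 90.6->178.7 rz total -19.21  level rx -0.00 ry 0.25 | shift [-1.515  1.135  2.202]  |2.90|
178.6793654974009
-1.3206345025990913
```

Emit:
servo_tool(
  series="0 0 0.8 0 0 0 0.85;0 0 0.8 0 0 0 0.85;0 0 0.8 0 0 0 0.85;0 0 0.8 0 0 0 0.85;0 0 0 0.1 0.33 0.05 0.85",
)

```text
time: 5.22
eef_pos: [536.4, 7.2, 229.5]
ee_rot: [[-0.967, 0.257, 0.008], [0.256, 0.967, -0.006], [-0.009, -0.004, -1.0]]
contact_force: [0.6, -0.3, -0.4]
gripper_width: 0.851
finger_force: 0.0
```

Emit:
servo_tool(
  series="0 0 0 0.1 0.335 0.05 0.85;0 0 0 0.1 0.335 0.15 0.85;0 0 0 0.1 0.335 0.15 0.85;0 0 0 0.1 0.335 0.15 0.85;0 0 0 0 0 0.3 0.85",
)

```text
time: 5.63
eef_pos: [529.9, 166.8, 149.9]
ee_rot: [[-0.973, 0.23, 0.01], [0.23, 0.973, 0.011], [-0.007, 0.013, -1.0]]
contact_force: [0.6, 0.7, -0.1]
gripper_width: 0.85
finger_force: 0.0
```

```bash
python3 - <<'E'
from lem import *
st(); i,img,d=cam('wrist'); L=lemons(i,img); st()
go([532.5,155,23],76)
E
```

```text
t 5.6 tcp [529.9 166.8 149.9] psi 76.7 F [ 0.6  0.7 -0.1] T [ 0.15 -0.01 -0.04] w 79.1 f 0.0
lemon px [292. 195.] ctr [531.5 150.5] rect 533.1 150.5 58 64 axis 168.0
lemon px [233.  77.] ctr [431.6 130.9] rect 432.7 130.7 61 58 axis 92.8
t 5.7 tcp [525.6 160.7 142.8] psi 76.5 F [-0.7 -1.  -2.5] T [-0.07  0.11  0.04] w 79.0 f 0.0
psi 76.5->76.0 rz total 0.12  level rx 0.02 ry -0.05 | shift [-0.081 -0.039  1.198]  |1.20|
```

Emit:
servo_tool(
  series="0 0 0 -0.06 -0.05 0.3 0.85;0 0 0 0 0 0.32 0.85;0 0 0 0 0 0.32 0.85;0 0 0 0 0 0.22 0.85;0 0 0 0 0 0 0.85",
)

```text
time: 6.1
eef_pos: [531.0, 147.1, 28.0]
ee_rot: [[-0.97, 0.243, -0.005], [0.243, 0.97, -0.002], [0.005, -0.003, -1.0]]
contact_force: [-1.8, 0.4, -0.0]
gripper_width: 0.851
finger_force: 0.0
```

Emit:
servo_tool(
  series="0 0 0 0 0 0 0.4;0 0 0 0 0 0 0.4;0 0 0 0 0 0 0.4;0 0 0 0 0 0 0.4;0 0 0 0 0 0 0.4",
)

```text
time: 6.52
eef_pos: [534.2, 149.6, 32.1]
ee_rot: [[-0.97, 0.242, 0.004], [0.242, 0.97, 0.002], [-0.004, 0.003, -1.0]]
contact_force: [-0.4, 0.7, 7.0]
gripper_width: 0.578
finger_force: 15.0
```

Emit:
servo_tool(
  series="0 0 0 0 0 -0.3 0.4;0 0 0 0 0 -0.39 0.4;0 0 0 0 0 -0.39 0.4;0 0 0 0 0 -0.39 0.4;0 0 0 0 0 -0.39 0.4",
)

```text
time: 6.93
eef_pos: [531.9, 148.3, 218.3]
ee_rot: [[-0.97, 0.242, -0.0], [0.242, 0.97, -0.0], [0.0, -0.0, -1.0]]
contact_force: [2.0, 0.1, -0.9]
gripper_width: 0.579
finger_force: 15.0
```

```bash
python3 - <<'E'
from h import *
st(); go([537,-18,210]); 
E
```

```text
t 6.9 tcp [531.9 148.3 218.3] psi 76.0 F [ 2.   0.1 -0.9] T [ 0.01 -0.04 -0.01] w 53.9 f 15.0
psi 76.0->76.0 rz total -0.00  level rx -0.00 ry -0.00 | shift [-0.452 -1.601  0.083]  |1.67|
```

Emit:
servo_tool(
  series="0 0 0 -0.09 -0.32 0 0.4;0 0 0 -0.09 -0.32 0 0.4;0 0 0 -0.09 -0.32 0 0.4;0 0 0 -0.09 -0.32 0 0.4;0 0 0 -0.09 -0.32 0 0.4",
)

```text
time: 7.35
eef_pos: [536.9, -19.0, 216.6]
ee_rot: [[-0.97, 0.242, 0.0], [0.242, 0.97, -0.0], [-0.0, -0.0, -1.0]]
contact_force: [0.5, -0.1, -1.1]
gripper_width: 0.583
finger_force: 15.0
```

Emit:
servo_tool(
  series="0 0 0 0 0 0 0.4;0 0 0 0 0 0.36 0.4;0 0 0 0 0 0.36 0.4;0 0 0 0 0 0.18 0.4;0 0 0 0 0 0 0.4",
)

```text
time: 7.77
eef_pos: [533.9, -17.2, 122.4]
ee_rot: [[-0.97, 0.242, -0.01], [0.242, 0.97, 0.0], [0.009, -0.002, -1.0]]
contact_force: [-1.2, -0.1, -0.7]
gripper_width: 0.582
finger_force: 15.0
```

Emit:
servo_tool(
  series="0 0 0 0 0 0 0.68;0 0 0 0 0 0 0.68;0 0 0 0 0 0 0.68;0 0 0 0 0 -0.4 0.68;0 0 0 0 0 -0.4 0.85",
)

```text
time: 8.18
eef_pos: [536.7, -17.4, 206.9]
ee_rot: [[-0.97, 0.242, -0.003], [0.242, 0.97, -0.0], [0.003, -0.001, -1.0]]
contact_force: [0.8, 0.0, 0.2]
gripper_width: 0.717
finger_force: 0.0
```

Emit:
servo_tool(
  series="0 0 0 0 0 -0.4 0.85;0 0 0 0 0 0 0.85;0 0 0 0 0 0 0.85",
)

```text
time: 8.43
eef_pos: [539.6, -17.6, 250.4]
ee_rot: [[-0.97, 0.242, 0.01], [0.242, 0.97, 0.0], [-0.009, 0.002, -1.0]]
contact_force: [-0.3, 0.1, -0.7]
gripper_width: 0.847
finger_force: 0.0
```

```bash
python3 - <<'E'
from lem import *
st(); i,img,d=cam('wrist'); save('w4',img);L=lemons(i,img)
P=cloud(i,d); m=(np.hypot(P[...,0]-537,P[...,1]+18)<50)&(P[...,2]>10)&(P[...,2]<150); print('zmax in can',np.percentile(P[m][:,2],[50,90,99]))
go([431.5,132.5,210],12.4); go([431.5,132.5,23],12.4)
E
```

```text
t 8.4 tcp [539.6 -17.6 250.4] psi 76.0 F [-0.3  0.1 -0.7] T [ 0.06  0.04 -0.02] w 78.7 f 0.0
lemon px [325. 164.] ctr [543.1  -4.3] rect 540.9 -6.1 83 87 axis 63.8
lemon px [434.  23.] ctr [433.9 131.8] rect 436.5 132.0 70 47 axis 86.7
zmax in can [ 95.96845535 110.54191102 113.99029157]
psi 76.0->12.4 rz total 13.87  level rx 0.01 ry 0.05 | shift [ 1.693 -0.719  0.381]  |1.88|
psi 76.0->12.4 rz total 13.87  level rx 0.01 ry 0.05 | shift [ 1.693 -0.719  2.251]  |2.91|
```

View pics/w4.png

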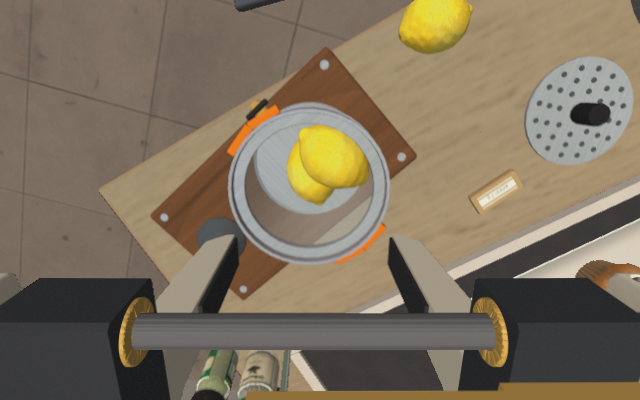

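Two lemons lie stacked by the right (+y) wall at (325,164), with a free gap on the left. Lemon B waits at (434,23).

Emit:
servo_tool(
  series="0 0 1 0 0 0 0.85;0 0 1 0 0 0 0.85;0 0 1 0 0 0 0.85;0 0 1 0 0 0 0.85;0 0 1 0 0 0 0.85",
)

```text
time: 8.9
eef_pos: [536.5, -17.3, 244.7]
ee_rot: [[-0.797, 0.604, -0.003], [0.604, 0.797, -0.0], [0.003, -0.002, -1.0]]
contact_force: [-0.5, 0.3, -0.1]
gripper_width: 0.85
finger_force: 0.0
```

Emit:
servo_tool(
  series="0 0 1 0 0 0 0.85;0 0 1 0 0 0 0.85;0 0 1 0 0 0 0.85;0 0 1 0 0 0 0.85;0 0 1 0 0 0 0.85",
)

```text
time: 9.32
eef_pos: [536.5, -17.3, 244.7]
ee_rot: [[-0.499, 0.867, -0.003], [0.867, 0.499, -0.0], [0.002, -0.003, -1.0]]
contact_force: [0.1, -0.8, -0.1]
gripper_width: 0.846
finger_force: 0.0
```

Emit:
servo_tool(
  series="0 0 1 0 0 0 0.85;0 0 1 0 0 0 0.85;0 0 1 0 0 0 0.85;0 0 1 0 0 0 0.85;0 0 0.83 0 0 0 0.85",
)

```text
time: 9.73
eef_pos: [536.5, -17.3, 244.7]
ee_rot: [[-0.136, 0.991, -0.003], [0.991, 0.136, -0.0], [0.0, -0.003, -1.0]]
contact_force: [-0.4, 0.4, -0.6]
gripper_width: 0.846
finger_force: 0.0
```

Emit:
servo_tool(
  series="0 0 0 0.327 -0.172 0.02 0.85;0 0 0 0.327 -0.172 0.1 0.85;0 0 0 0.327 -0.172 0.1 0.85;0 0 0 0.327 -0.172 0.1 0.85;0 0 0 0.327 -0.172 0.1 0.85",
)

```text
time: 10.15
eef_pos: [427.4, 133.4, 202.8]
ee_rot: [[-0.139, 0.99, -0.002], [0.99, 0.139, -0.001], [-0.0, -0.002, -1.0]]
contact_force: [0.4, 0.9, 0.3]
gripper_width: 0.849
finger_force: 0.0
```

Emit:
servo_tool(
  series="0 0 0 0 0 0.3 0.85;0 0 0 0 0 0.2 0.85;0 0 0 0 0 0.1 0.85;0 0 0 0 0 0 0.85",
)

```text
time: 10.48
eef_pos: [426.8, 132.2, 141.3]
ee_rot: [[-0.14, 0.99, -0.007], [0.99, 0.14, -0.003], [-0.002, -0.007, -1.0]]
contact_force: [0.3, -0.2, 1.2]
gripper_width: 0.853
finger_force: 0.0
```

```bash
python3 - <<'E'
from lem import *
st(); i,img,d=cam('wrist'); save('w5',img);L=lemons(i,img)
st(); go([432,132.5,23],8)
E
```

```text
t 10.5 tcp [426.8 132.2 141.3] psi 8.1 F [ 0.3 -0.2  1.2] T [-0.13  0.11 -0.02] w 79.3 f 0.0
lemon px [320. 196.] ctr [433.1 131.8] rect 433.6 130.6 63 59 axis 92.1
t 10.5 tcp [428.  132.1 142.6] psi 8.0 F [ 0.4 -0.8  0.7] T [-0.07  0.01  0.  ] w 79.0 f 0.0
psi 8.0->8.0 rz total 0.00  level rx -0.06 ry 0.02 | shift [-1.000e-03  4.000e-02  1.196e+00]  |1.20|
```

Emit:
servo_tool(
  series="0 0 0 0 0.04 0.35 0.85;0 0 0 0 0 0.35 0.85;0 0 0 0 0 0.35 0.85;0 0 0 0 0 0.12 0.85;0 0 0 0 0 0 0.85",
)

```text
time: 10.95
eef_pos: [432.3, 132.2, 25.0]
ee_rot: [[-0.138, 0.99, -0.005], [0.99, 0.138, -0.002], [-0.001, -0.005, -1.0]]
contact_force: [1.1, 0.1, 0.2]
gripper_width: 0.853
finger_force: 0.0
```

Emit:
servo_tool(
  series="0 0 0 0 0 0 0.4;0 0 0 0 0 0 0.4;0 0 0 0 0 0 0.4;0 0 0 0 0 0 0.4;0 0 0 0 0 0 0.4",
)

```text
time: 11.37
eef_pos: [433.6, 133.2, 28.3]
ee_rot: [[-0.139, 0.99, 0.001], [0.99, 0.139, 0.001], [0.001, 0.001, -1.0]]
contact_force: [-1.2, -0.5, 6.5]
gripper_width: 0.595
finger_force: 15.0
```

Emit:
servo_tool(
  series="0 0 0 0 0 -0.3 0.4;0 0 0 0 0 -0.39 0.4;0 0 0 0 0 -0.39 0.4;0 0 0 0 0 -0.39 0.4;0 0 0 0 0 -0.39 0.4",
)

```text
time: 11.78
eef_pos: [433.1, 132.8, 215.3]
ee_rot: [[-0.139, 0.99, 0.001], [0.99, 0.139, 0.0], [0.0, 0.001, -1.0]]
contact_force: [1.3, 1.4, -1.2]
gripper_width: 0.601
finger_force: 15.0
```

Emit:
servo_tool(
  series="0 0 -1 0 0 0 0.4;0 0 -1 0 0 0 0.4;0 0 -1 0 0 0 0.4;0 0 -1 0 0 0 0.4;0 0 -1 0 0 0 0.4",
)

```text
time: 12.2
eef_pos: [433.3, 133.1, 213.6]
ee_rot: [[-0.518, 0.856, 0.001], [0.856, 0.518, 0.0], [-0.0, 0.001, -1.0]]
contact_force: [0.6, -0.3, -1.4]
gripper_width: 0.599
finger_force: 15.0
```

Emit:
servo_tool(
  series="0 0 -1 0 0 0 0.4;0 0 -1 0 0 0 0.4;0 0 -1 0 0 0 0.4;0 0 -1 0 0 0 0.4;0 0 -1 0 0 0 0.4",
)

```text
time: 12.62
eef_pos: [433.3, 133.0, 213.4]
ee_rot: [[-0.81, 0.587, 0.001], [0.587, 0.81, 0.0], [-0.0, 0.0, -1.0]]
contact_force: [0.2, -0.6, -2.2]
gripper_width: 0.6
finger_force: 15.0
```

Emit:
servo_tool(
  series="0 0 -1 0 0 0 0.4;0 0 -1 0 0 0 0.4;0 0 -1 0 0 0 0.4;0 0 -1 0 0 0 0.4;0 0 -1 0 0 0 0.4",
)

```text
time: 13.03
eef_pos: [433.3, 132.9, 213.4]
ee_rot: [[-0.974, 0.225, 0.001], [0.225, 0.974, 0.0], [-0.001, 0.0, -1.0]]
contact_force: [-0.2, 0.2, -1.7]
gripper_width: 0.599
finger_force: 15.0
```

Emit:
servo_tool(
  series="0 0 -1 0 0 0 0.4;0 0 -1 0 0 0 0.4;0 0 -1 0 0 0 0.4;0 0 -1 0 0 0 0.4;0 0 -1 0 0 0 0.4",
)

```text
time: 13.45
eef_pos: [433.3, 132.9, 213.4]
ee_rot: [[-0.985, -0.172, 0.001], [-0.172, 0.985, 0.0], [-0.001, -0.0, -1.0]]
contact_force: [-0.3, 0.2, -2.0]
gripper_width: 0.602
finger_force: 15.0
```

```bash
python3 - <<'E'
from h import *
st(); go([539,-36,230]); go([539,-36,156])
E
```

```text
t 13.4 tcp [433.3 132.9 213.4] psi 99.9 F [-0.3  0.2 -2. ] T [0.04 0.   0.02] w 56.0 f 15.0
psi 99.9->99.9 rz total -0.00  level rx -0.00 ry 0.01 | shift [-0.75  -1.846 -0.166]  |2.00|
psi 99.9->99.9 rz total -0.00  level rx -0.00 ry 0.01 | shift [-0.75  -1.846  0.574]  |2.07|
```

Emit:
servo_tool(
  series="0 0 1 0 0 0 0.4;0 0 1 0 0 0 0.4;0 0 1 0 0 0 0.4;0 0 1 0 0 0 0.4;0 0 1 0 0 0 0.4",
)

```text
time: 13.87
eef_pos: [433.3, 132.9, 213.4]
ee_rot: [[-0.973, 0.233, 0.001], [0.233, 0.973, 0.0], [-0.001, 0.0, -1.0]]
contact_force: [-0.2, -0.1, -1.6]
gripper_width: 0.6
finger_force: 15.0
```

```bash
python3 - <<'E'
from h import *
st(); go([534,-34,230]); go([534,-34,156])
E
```

```text
t 13.9 tcp [433.3 132.9 213.4] psi 76.5 F [-0.2 -0.1 -1.6] T [-0.   -0.08 -0.02] w 55.8 f 15.0
psi 76.5->76.5 rz total -0.00  level rx 0.00 ry 0.01 | shift [-1.367 -1.389 -0.166]  |1.96|
psi 76.5->76.5 rz total -0.00  level rx 0.00 ry 0.01 | shift [-1.367 -1.389  0.574]  |2.03|
```

Emit:
servo_tool(
  series="0 0 0 -0.27 -0.28 -0.05 0.4;0 0 0 -0.27 -0.28 -0.05 0.4;0 0 0 -0.27 -0.28 -0.05 0.4;0 0 0 -0.27 -0.28 0 0.4;0 0 0 -0.28 -0.27 0 0.4",
)

```text
time: 14.28
eef_pos: [534.7, -35.2, 229.0]
ee_rot: [[-0.973, 0.229, 0.001], [0.229, 0.973, -0.0], [-0.001, 0.0, -1.0]]
contact_force: [0.3, 0.7, -0.4]
gripper_width: 0.598
finger_force: 15.0
```

Emit:
servo_tool(
  series="0 0 0 0 0 0 0.4;0 0 0 0 0 0.25 0.4;0 0 0 0 0 0.25 0.4;0 0 0 0 0 0.2 0.4;0 0 0 0 0 0 0.4",
)

```text
time: 14.7
eef_pos: [530.9, -32.9, 154.7]
ee_rot: [[-0.973, 0.229, -0.008], [0.229, 0.973, 0.0], [0.008, -0.002, -1.0]]
contact_force: [-0.4, 0.0, 0.1]
gripper_width: 0.6
finger_force: 15.0
```

Emit:
servo_tool(
  series="0 0 0 0 0 0 0.75;0 0 0 0 0 0 0.75;0 0 0 0 0 0 0.75;0 0 0 0 0 -0.3 0.75;0 0 0 0 0 -0.4 0.75",
)

```text
time: 15.12
eef_pos: [532.4, -33.1, 227.6]
ee_rot: [[-0.973, 0.229, -0.006], [0.229, 0.973, 0.0], [0.005, -0.001, -1.0]]
contact_force: [0.6, -0.1, -0.2]
gripper_width: 0.75
finger_force: 0.0
```

Emit:
servo_tool(
  series="0 0 0 0 0 -0.4 0.75;0 0 0 0 0 0 0.75;0 0 0 0 0 0 0.75",
)

```text
time: 15.37
eef_pos: [536.1, -33.7, 272.2]
ee_rot: [[-0.973, 0.229, 0.009], [0.229, 0.973, -0.0], [-0.009, 0.002, -1.0]]
contact_force: [0.5, 0.4, -0.2]
gripper_width: 0.75
finger_force: 0.0
```

```bash
python3 - <<'E'
from lem import *
st(); i,img,d=cam('wrist'); save('w6',img);L=lemons(i,img)
P=cloud(i,d); m=(np.hypot(P[...,0]-537,P[...,1]+18)<50)&(P[...,2]>10)&(P[...,2]<200); print('zmax in can',np.percentile(P[m][:,2],[50,90,99,100]))
E
```

```text
t 15.4 tcp [536.1 -33.7 272.2] psi 76.8 F [ 0.5  0.4 -0.2] T [-0.01  0.03 -0.05] w 69.8 f 0.0
lemon px [325. 168.] ctr [548.2 -21.2] rect 545.4 -25.4 83 135 axis 105.9
zmax in can [105.82360894 117.9557914  121.20830936 128.86289738]
```

View pics/w6.png

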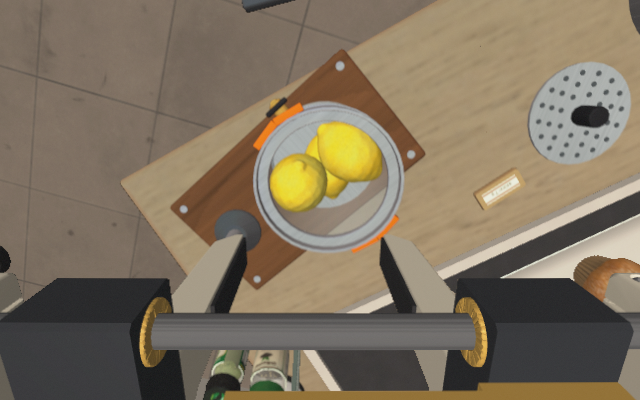

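Three lemons are inside the canister, at (298,182), (349,152) and one beneath them. The rim circle is centred at about (329,177).

```bash
python3 - <<'E'
from lem import *
i=camera_info('wrist'); i_,img,d=cam('wrist'); P=cloud(i,d)
hsv=cv2.cvtColor(img,cv2.COLOR_RGB2HSV); H,S,V=hsv[...,0],hsv[...,1],hsv[...,2]
m=(H>20)&(H<36)&(S>150)&(V>90)&(np.hypot(P[...,0]-537,P[...,1]+18)<50); m=cv2.erode(m.astype(np.uint8),np.ones((3,3)))>0
z=np.where(m,P[...,2],0); print('yellow z',np.percentile(P[m][:,2],[50,90,99,100])); v,u=np.unravel_index(z.argmax(),z.shape); print(u,v,P[v,u])
for u,v in [(298,175),(349,150),(329,250),(329,103)]: print(u,v,P[v,u].round(1))
print(plane(i,[[254,177],[404,177],[329,101],[329,252]],136).round(1))
g=cv2.GaussianBlur(cv2.cvtColor(img,cv2.COLOR_RGB2GRAY),(5,5),1); 
c=cv2.HoughCircles(g,cv2.HOUGH_GRADIENT,1,60,param1=120,param2=25,minRadius=55,maxRadius=85)
print(None if c is None else [(x.round(1),plane(i,x[:2],136)[0].round(1)) for x in c[0][:3]])
# disc
q=(S<45)&(V>90)&(abs(P[...,2]-6)<10)&(np.hypot(P[...,0]-557,P[...,1]-286)<90); q=cv2.morphologyEx(q.astype(np.uint8),cv2.MORPH_CLOSE,np.ones((9,9)))
c=max(cv2.findContours(q,0,1)[0],key=cv2.contourArea); print('disc',cv2.fitEllipse(plane(i,c.reshape(-1,2),7)[:,:2].astype(np.float32)))
go([557.7,286.2,250],76); go([557.7,286.2,17],76)
E
```

```text
yellow z [108.20588883 118.34606353 120.53722499 121.77205347]
294 190 [538.31420196 -51.317484   121.77205347]
298 175 [526.6 -44.9 118.1]
349 150 [516.3   4.5 111. ]
329 250 [600.2 -33.2 127.8]
329 103 [477.1  -0.6  12.3]
[[515.7 -79.6 136. ]
 [544.7  43.5 136. ]
 [469.7  -4.7 136. ]
 [598.2 -33.1 136. ]]
[(array([328.5, 178.5,  71.1], dtype=float32), array([531.4, -18.8, 136. ])), (array([592.5, 127.5,  61.8], dtype=float32), array([538.9, 199.5, 136. ]))]
disc ((560.485107421875, 282.01568603515625), (116.64314270019531, 118.6071548461914), 158.314208984375)
psi 76.8->76.0 rz total 0.17  level rx 0.00 ry 0.01 | shift [0.541 3.158 0.184]  |3.21|
psi 76.8->76.0 rz total 0.17  level rx 0.00 ry 0.01 | shift [0.541 3.158 2.514]  |4.07|
```

Emit:
servo_tool(
  series="0 0 -1 0 0 0 0.65;0 0 -1 0 0 0 0.65;0 0 -1 0 0 0 0.65;0 0 -1 0 0 0 0.65;0 0 -1 0 0 0 0.65",
)

```text
time: 15.88
eef_pos: [533.1, -33.3, 266.4]
ee_rot: [[-0.985, -0.172, -0.004], [-0.172, 0.985, 0.0], [0.004, 0.001, -1.0]]
contact_force: [0.8, 0.1, -0.2]
gripper_width: 0.651
finger_force: 0.0
```

Emit:
servo_tool(
  series="0 0 -1 0 0 0 0.65;0 0 -0.17 -0.115 0.335 0 0.65;0 0 0 -0.115 0.337 0 0.65;0 0 0 -0.115 0.337 0 0.65;0 0 0 -0.115 0.337 0 0.65",
)

```text
time: 16.3
eef_pos: [543.1, 109.6, 266.5]
ee_rot: [[-0.966, -0.259, -0.003], [-0.259, 0.966, -0.001], [0.003, 0.0, -1.0]]
contact_force: [0.3, -0.1, -0.4]
gripper_width: 0.649
finger_force: 0.0
```

Emit:
servo_tool(
  series="0 0 0 -0.115 0.337 0 0.65;0 0 0 -0.115 0.337 0 0.65;0 0 0 -0.115 0.337 0 0.65;0 0 0 -0.115 0.337 0 0.65;0 0 0 -0.115 0.337 0.1 0.65",
)

```text
time: 16.72
eef_pos: [556.0, 288.0, 258.1]
ee_rot: [[-0.966, -0.26, 0.001], [-0.26, 0.966, 0.0], [-0.001, 0.0, -1.0]]
contact_force: [0.7, 0.1, -0.1]
gripper_width: 0.652
finger_force: 0.0
```

Emit:
servo_tool(
  series="0 0 0 0 0 0.3 0.65;0 0 0 0 0 0.3 0.65;0 0 0 0 0 0.2 0.65;0 0 0 0 0 0.1 0.65;0 0 0 0 0 0 0.65",
)

```text
time: 17.13
eef_pos: [553.6, 285.0, 164.2]
ee_rot: [[-0.966, -0.26, -0.007], [-0.26, 0.966, -0.004], [0.008, -0.002, -1.0]]
contact_force: [0.3, 0.0, 0.3]
gripper_width: 0.65
finger_force: 0.0
```

```bash
cat > disc.py <<'E'
from h import *
def disc(i,img,d,c0,zb=0,pr=True):
    P=cloud(i,d); hsv=cv2.cvtColor(img,cv2.COLOR_RGB2HSV); S,V=hsv[...,1],hsv[...,2]
    q=(S<45)&(V>90)&(abs(P[...,2]-zb-6)<10)&(np.hypot(P[...,0]-c0[0],P[...,1]-c0[1])<90); q=cv2.morphologyEx(q.astype(np.uint8),cv2.MORPH_CLOSE,np.ones((9,9)))
    c=max(cv2.findContours(q,0,1)[0],key=cv2.contourArea); print('disc',cv2.fitEllipse(plane(i,c.reshape(-1,2),zb+7)[:,:2].astype(np.float32)))
    k=(V<70)&(np.hypot(P[...,0]-c0[0],P[...,1]-c0[1])<35)&(P[...,2]>zb+32)&(P[...,2]<zb+44)
    if k.sum(): v,u=np.argwhere(k).mean(0); print('knob top',k.sum(),plane(i,[u,v],zb+37)[0].round(1),P[k].mean(0).round(1))
E
python3 - <<'E'
from disc import *
st(); i,img,d=cam('wrist'); save('w7',img); disc(i,img,d,(557.7,286)); st(); go([557.7,286,24],105)
E
```

```text
t 17.1 tcp [553.6 285.  164.2] psi 105.1 F [0.3 0.  0.3] T [-0.02 -0.    0.05] w 60.4 f 0.0
disc ((561.4601440429688, 283.3466491699219), (117.18445587158203, 117.26637268066406), 138.9326629638672)
knob top 578 [559.6 282.7  37. ] [559.8 282.8  36.4]
t 17.2 tcp [555.  285.5 166.5] psi 105.0 F [-0.4 -0.1  0.2] T [0.02 0.   0.04] w 60.3 f 0.0
psi 105.0->105.0 rz total 0.01  level rx -0.01 ry -0.05 | shift [-0.027 -0.002  1.425]  |1.42|
```

Emit:
servo_tool(
  series="0 0 0 -0.042 -0.037 0.3 0.65;0 0 0 0 0 0.35 0.65;0 0 0 0 0 0.35 0.65;0 0 0 0 0 0.3 0.65;0 0 0 0 0 0.12 0.65",
)

```text
time: 17.6
eef_pos: [559.6, 282.8, 23.5]
ee_rot: [[-0.966, -0.259, -0.004], [-0.259, 0.966, -0.002], [0.004, -0.001, -1.0]]
contact_force: [0.1, -0.4, 0.2]
gripper_width: 0.643
finger_force: 0.0
```

Emit:
servo_tool(
  series="0 0 0 0 0 0 0.65;0 0 0 0 0 0 0.1;0 0 0 0 0 0 0.1;0 0 0 0 0 0 0.1;0 0 0 0 0 0 0.1",
  newtons=30,
)

```text
time: 18.02
eef_pos: [562.1, 284.2, 28.2]
ee_rot: [[-0.966, -0.26, 0.003], [-0.26, 0.966, 0.002], [-0.004, 0.001, -1.0]]
contact_force: [0.4, 0.1, 0.2]
gripper_width: 0.414
finger_force: 0.0
```

Emit:
servo_tool(
  series="0 0 0 0 0 0 0.1;0 0 0 0 0 -0.2 0.1;0 0 0 0 0 -0.35 0.1;0 0 0 0 0 -0.35 0.1;0 0 0 0 0 -0.35 0.1",
)

```text
time: 18.43
eef_pos: [560.6, 283.5, 152.8]
ee_rot: [[-0.966, -0.26, -0.0], [-0.26, 0.966, -0.0], [0.0, -0.0, -1.0]]
contact_force: [0.9, 0.7, -0.6]
gripper_width: 0.109
finger_force: 0.0
```

```bash
python3 - <<'E'
from h import *
st(); go([537,-18,250],30); go([537,-18,250])
E
```

```text
t 18.4 tcp [560.6 283.5 152.8] psi 105.1 F [ 0.9  0.7 -0.6] T [ 0.05 -0.   -0.01] w 10.1 f 0.0
psi 105.1->30.0 rz total 16.37  level rx -0.00 ry -0.00 | shift [-2.493 -1.712 -0.972]  |3.18|
psi 105.1->105.1 rz total -0.00  level rx -0.00 ry -0.00 | shift [ 1.011 -2.85  -0.972]  |3.18|
```

The fingers had not finished closing when I lifted, so I'll check the disc and repeat the grasp.

Emit:
servo_tool(
  series="0 0 0 0 0 0 0.5;0 0 0 0 0 0 0.5;0 0 0 0 0 0 0.5;0 0 0 0 0 0 0.5;0 0 0 0 0 0 0.5",
)

```text
time: 18.85
eef_pos: [559.9, 283.2, 149.5]
ee_rot: [[-0.966, -0.26, -0.003], [-0.26, 0.966, -0.002], [0.003, -0.001, -1.0]]
contact_force: [0.3, 0.8, 0.2]
gripper_width: 0.413
finger_force: 0.0
```

```bash
python3 - <<'E'
from disc import *
st(); i,img,d=cam('wrist'); disc(i,img,d,(560,283)); st(); go([560,283,24],105)
E
```

```text
t 18.9 tcp [559.9 283.2 149.5] psi 105.1 F [0.3 0.8 0.2] T [ 0.07 -0.02  0.  ] w 38.4 f 0.0
disc ((560.0003051757812, 281.76312255859375), (116.8888168334961, 117.0311050415039), 74.73645782470703)
knob top 640 [558.5 281.4  37. ] [558.7 281.5  36.4]
t 18.9 tcp [560.1 283.2 149.6] psi 105.1 F [ 0.4 -0.3 -0.5] T [ 0.06 -0.    0.02] w 42.9 f 0.0
psi 105.1->105.0 rz total 0.01  level rx -0.01 ry -0.04 | shift [ 1.000e-03 -2.000e-03  1.256e+00]  |1.26|
```

Emit:
servo_tool(
  series="0 0 0 0.01 -0.01 0.3 0.5;0 0 0 0 0 0.35 0.5;0 0 0 0 0 0.35 0.5;0 0 0 0 0 0.25 0.5;0 0 0 0 0 0 0.5",
)

```text
time: 19.32
eef_pos: [560.1, 282.3, 23.4]
ee_rot: [[-0.966, -0.26, -0.002], [-0.26, 0.966, -0.001], [0.002, -0.001, -1.0]]
contact_force: [0.5, 0.7, 0.1]
gripper_width: 0.498
finger_force: 0.0
```

Emit:
servo_tool(
  series="0 0 0 0 0 0 0.1;0 0 0 0 0 0 0.1;0 0 0 0 0 0 0.1;0 0 0 0 0 0 0.1;0 0 0 0 0 0 0.1",
)

```text
time: 19.73
eef_pos: [560.0, 282.4, 26.0]
ee_rot: [[-0.966, -0.26, -0.0], [-0.26, 0.966, -0.0], [0.0, -0.0, -1.0]]
contact_force: [0.7, 0.6, -1.2]
gripper_width: 0.256
finger_force: 30.0
```

Emit:
servo_tool(
  series="0 0 0 0 0 0 0.1;0 0 0 0 0 0 0.1;0 0 0 0 0 0 0.1",
)

```text
time: 19.98
eef_pos: [560.0, 282.4, 26.0]
ee_rot: [[-0.966, -0.26, -0.0], [-0.26, 0.966, -0.0], [0.0, -0.0, -1.0]]
contact_force: [-0.0, -0.3, -2.6]
gripper_width: 0.254
finger_force: 30.0
```

Emit:
servo_tool(
  series="0 0 0 0 0 -0.2 0.1;0 0 0 0 0 -0.35 0.1;0 0 0 0 0 -0.35 0.1;0 0 0 0 0 -0.35 0.1;0 0 0 0 0 -0.35 0.1",
)

```text
time: 20.4
eef_pos: [559.6, 282.1, 187.5]
ee_rot: [[-0.966, -0.26, -0.001], [-0.26, 0.966, -0.001], [0.001, -0.0, -1.0]]
contact_force: [0.1, 0.4, -1.4]
gripper_width: 0.248
finger_force: 30.0
```

```bash
python3 - <<'E'
from h import *
st(); go([537,-18,250],30); go([537,-18,250])
E
```

```text
t 20.4 tcp [559.6 282.1 187.5] psi 105.0 F [ 0.1  0.4 -1.4] T [ 0.04 -0.   -0.05] w 23.1 f 30.0
psi 105.0->30.0 rz total 16.37  level rx -0.00 ry -0.01 | shift [-2.485 -1.696 -0.625]  |3.07|
psi 105.0->105.0 rz total -0.00  level rx -0.00 ry -0.01 | shift [ 0.997 -2.839 -0.625]  |3.07|
```

Emit:
servo_tool(
  series="0 0 0 0.11 -0.315 -0.15 0.1;0 0 0 0.11 -0.315 -0.15 0.1;0 0 0 0.11 -0.315 -0.15 0.1;0 0 0 0.11 -0.315 -0.15 0.1;0 0 0 0.11 -0.315 -0.03 0.1",
)

```text
time: 20.82
eef_pos: [548.7, 114.6, 251.7]
ee_rot: [[-0.966, -0.26, 0.005], [-0.26, 0.966, 0.001], [-0.005, -0.0, -1.0]]
contact_force: [1.5, -0.8, -2.6]
gripper_width: 0.252
finger_force: 30.0
```

Emit:
servo_tool(
  series="0 0 1 0 0 0 0.1;0 0 1 0 0 0 0.1;0 0 1 0 0 0 0.1;0 0 1 0 0 0 0.1;0 0 1 0 0 0 0.1",
)

```text
time: 21.23
eef_pos: [547.5, 115.8, 248.9]
ee_rot: [[-0.99, 0.141, -0.001], [0.141, 0.99, -0.0], [0.001, -0.0, -1.0]]
contact_force: [0.8, 0.1, -1.8]
gripper_width: 0.253
finger_force: 30.0
```

Emit:
servo_tool(
  series="0 0 1 0 0 0 0.1;0 0 1 0 0 0 0.1;0 0 0 0 0 0 0.1;0 0 0 0 0 0 0.1",
)

```text
time: 21.57
eef_pos: [547.6, 116.1, 248.9]
ee_rot: [[-0.957, 0.291, -0.001], [0.291, 0.957, -0.0], [0.0, -0.0, -1.0]]
contact_force: [-0.1, -0.4, -1.8]
gripper_width: 0.254
finger_force: 30.0
```

```bash
cat > rim.py <<'E'
from h import *
from scipy.optimize import least_squares
def rim(i,img,d,z0=136,c0=(536,-18)):
    P=cloud(i,d); r=np.hypot(P[...,0]-c0[0],P[...,1]-c0[1])
    m=(P[...,2]>z0-5)&(P[...,2]<z0+5)&(r>52)&(r<72); q=P[m]
    f=least_squares(lambda p:np.hypot(q[:,0]-p[0],q[:,1]-p[1])-63.5,c0,loss='soft_l1',f_scale=2)
    f2=least_squares(lambda p:np.hypot(q[:,0]-p[0],q[:,1]-p[1])-p[2],[*c0,63],loss='soft_l1',f_scale=2)
    a=np.degrees(np.arctan2(q[:,1]-f.x[1],q[:,0]-f.x[0])); print('rim n',len(q),'c',f.x.round(1),f2.x.round(1),'z',np.median(q[:,2]).round(1),'cover',np.histogram(a,12,(-180,180))[0])
    return f.x
E
python3 - <<'E'
from rim import *
st(); i,img,d=cam('wrist'); save('w8',img); rim(i,img,d); st()
j=camera_info('top'); z=np.load('top0.npz'); rim(j,z['img'],z['d'])
j=camera_info('scene'); z=np.load('scene0.npz'); rim(j,z['img'],z['d'])
E
```

```text
t 21.6 tcp [547.6 116.1 248.9] psi 73.1 F [-0.1 -0.4 -1.8] T [ 0.06 -0.02 -0.04] w 23.6 f 30.0
rim n 2018 c [538.6 -19.8] [538.3 -20.   63.2] z 134.9 cover [316 401 272 272 199   0   4   3   0 116 238 197]
t 21.6 tcp [547.7 116.1 249. ] psi 73.1 F [-0.5 -0.  -1.8] T [ 0.   -0.   -0.09] w 23.1 f 30.0
rim n 126 c [538.4 -19.3] [538.4 -19.3  63.2] z 133.9 cover [16 16  8  8 10  8 12 14  8  9  9  8]
rim n 216 c [538.2 -23.4] [538.2 -23.4  63.5] z 134.0 cover [27 29 22 17 10 15 19 20 22 12  8 15]
```

View pics/w8.png

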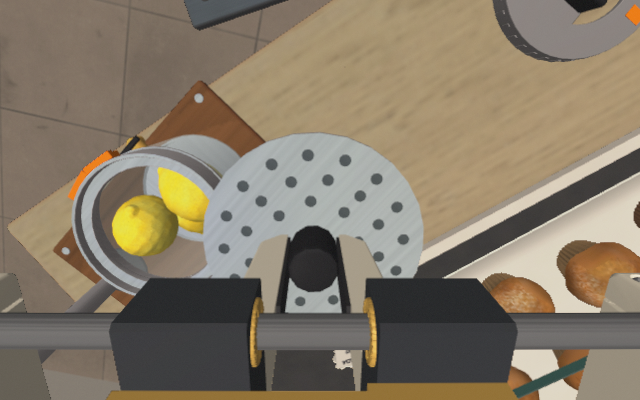

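The disc hangs level from the gripper, with its knob at (313,258). The lemons are still in the canister at (145,225), and the rim fit gives (538.4,-19.8).

Emit:
servo_tool(
  series="0 0 1 0 0 0 0.1;0 0 1 0 0 0 0.1;0 0 1 0 0 0 0.1;0 0 1 0 0 0 0.1;0 0 1 0 0 0 0.1",
)

```text
time: 22.03
eef_pos: [547.8, 115.9, 249.0]
ee_rot: [[-0.765, 0.644, -0.0], [0.644, 0.765, 0.0], [0.0, -0.0, -1.0]]
contact_force: [-0.4, -0.9, -2.2]
gripper_width: 0.251
finger_force: 30.0
```

Emit:
servo_tool(
  series="0 0 1 0 0 0 0.1;0 0 1 0 0 0 0.1;0 0 1 0 0 0 0.1;0 0 1 0 0 0 0.1;0 0 0.4 0 0 0 0.1",
)

```text
time: 22.45
eef_pos: [547.8, 116.1, 249.0]
ee_rot: [[-0.497, 0.868, -0.0], [0.868, 0.497, -0.0], [0.0, -0.0, -1.0]]
contact_force: [-0.2, -0.8, -1.4]
gripper_width: 0.253
finger_force: 30.0
```

Emit:
servo_tool(
  series="0 0 0 -0.28 -0.19 0 0.1;0 0 0 -0.28 -0.19 0 0.1;0 0 0 -0.28 -0.19 0 0.1;0 0 0 -0.28 -0.19 0 0.1;0 0 0 0 0 0 0.1",
)

```text
time: 22.87
eef_pos: [536.6, -29.1, 249.9]
ee_rot: [[-0.488, 0.873, 0.0], [0.873, 0.488, -0.007], [-0.006, -0.003, -1.0]]
contact_force: [0.2, -1.1, -0.8]
gripper_width: 0.255
finger_force: 30.0
```

Emit:
servo_tool(
  series="0 0 0 0 0 0 0.1;0 0 0 0 0 0 0.1;0 0 0 0 0 0 0.1",
)

```text
time: 23.12
eef_pos: [538.0, -17.1, 248.9]
ee_rot: [[-0.501, 0.865, -0.0], [0.865, 0.501, 0.001], [0.001, 0.0, -1.0]]
contact_force: [0.3, 0.3, -1.6]
gripper_width: 0.251
finger_force: 30.0
```

```bash
python3 - <<'E'
from disc import *
from rim import rim
st(); i,img,d=cam('wrist'); s=observe(); p=s['eef_pos']; disc(i,img,d,p[:2],p[2]-26); rim(i,img,d,c0=(538,-20))
i,img,d=cam('scene'); disc(i,img,d,p[:2],p[2]-26)
go([538,-20,170],30);go([538,-20,153],30)
E
```

```text
t 23.1 tcp [538.  -17.1 248.9] psi 30.1 F [ 0.3  0.3 -1.6] T [-0.01 -0.02 -0.02] w 23.3 f 30.0
disc ((531.0415649414062, -2.531207323074341), (86.89579010009766, 119.05366516113281), 119.75847625732422)
knob top 2096 [537.5 -14.  259.9] [537.6 -14.3 259.4]
rim n 692 c [539.3 -20.4] [540.  -21.5  64.6] z 135.6 cover [ 13   0   0   0   0   0   0   0 134 196 190 159]
disc ((534.8298950195312, -22.541399002075195), (112.82572937011719, 116.22106170654297), 44.147850036621094)
psi 30.1->30.0 rz total 0.02  level rx 0.00 ry -0.01 | shift [-0.025 -0.014  0.789]  |0.79|
psi 30.1->30.0 rz total 0.02  level rx 0.00 ry -0.01 | shift [-0.025 -0.014  0.959]  |0.96|
```

Emit:
servo_tool(
  series="0 0 0 -0.035 -0.01 0.25 0.1;0 0 0 0 0 0.25 0.1;0 0 0 0 0 0.2 0.1;0 0 0 0 0 0.1 0.1;0 0 0 0 0 0 0.1",
)

```text
time: 23.63
eef_pos: [537.3, -21.2, 166.8]
ee_rot: [[-0.5, 0.866, -0.005], [0.866, 0.5, 0.0], [0.003, -0.004, -1.0]]
contact_force: [-0.3, -0.4, -1.1]
gripper_width: 0.255
finger_force: 30.0
```

Emit:
servo_tool(
  series="0 0 0 0 0 0 0.1;0 0 0 0 0 0.03 0.1;0 0 0 0 0 0.03 0.1;0 0 0 0 0 0.03 0.1;0 0 0 0 0 0 0.1",
)

```text
time: 24.05
eef_pos: [538.6, -22.4, 160.1]
ee_rot: [[-0.498, 0.867, -0.0], [0.867, 0.498, 0.0], [0.0, -0.0, -1.0]]
contact_force: [-0.5, -0.7, -2.2]
gripper_width: 0.252
finger_force: 30.0
```

Emit:
servo_tool(
  series="0 0 0 0 0 0.02 0.1;0 0 0 0 0 0.02 0.1;0 0 0 0 0 0 0.1;0 0 0 0 0 0 0.1",
)

```text
time: 24.38
eef_pos: [538.7, -22.5, 156.0]
ee_rot: [[-0.498, 0.867, -0.0], [0.867, 0.498, -0.0], [0.0, -0.0, -1.0]]
contact_force: [-0.7, -0.3, -2.2]
gripper_width: 0.254
finger_force: 30.0
```

Emit:
servo_tool(
  series="0 0 0 0.01 0 0.01 0.1;0 0 0 0 0 0.02 0.1;0 0 0 0 0 0 0.1;0 0 0 0 0 0 0.1",
)

```text
time: 24.72
eef_pos: [538.4, -21.5, 153.9]
ee_rot: [[-0.498, 0.867, 0.001], [0.867, 0.498, 0.0], [0.0, 0.001, -1.0]]
contact_force: [-0.8, 1.4, 5.1]
gripper_width: 0.253
finger_force: 30.0
```

```bash
python3 - <<'E'
from h import *
st(); i,img,d=cam('scene'); save('s2',cv2.resize(img[190:330,250:450],None,fx=3.5,fy=3.5,interpolation=cv2.INTER_CUBIC))
E
```

```text
t 24.7 tcp [538.4 -21.5 153.9] psi 29.9 F [-0.8  1.4  5.1] T [ 0.04  0.47 -0.02] w 23.6 f 30.0
```

View pics/s2.png

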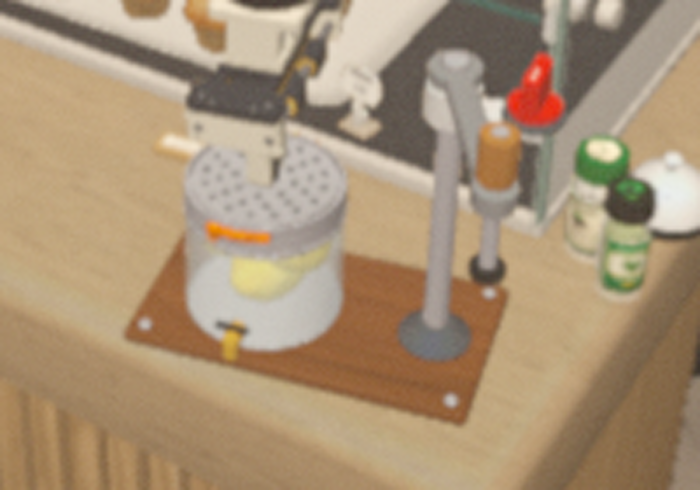

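The disc sits in the mouth at about (265,185) in the crop, and the touch at TCP height 154 matches the ledge. Releasing now.

Emit:
servo_tool(
  series="0 0 0 0 0 0 0.45;0 0 0 0 0 0 0.45;0 0 0 0 0 0 0.45;0 0 0 0 0 -0.2 0.45;0 0 0 0 0 -0.3 0.45",
)

```text
time: 25.18
eef_pos: [536.1, -21.3, 200.8]
ee_rot: [[-0.498, 0.867, -0.007], [0.867, 0.498, -0.0], [0.003, -0.007, -1.0]]
contact_force: [0.0, -0.1, -0.1]
gripper_width: 0.447
finger_force: 0.0
```

Emit:
servo_tool(
  series="0 0 0 0.1 0 -0.35 0.6;0 0 0 0.1 0 -0.3 0.8;0 0 0 0.1 0 0 0.9;0 0 0 0 0 0 0.9;0 0 0 0 0 0 0.9",
)

```text
time: 25.6
eef_pos: [522.7, 4.9, 267.4]
ee_rot: [[-0.499, 0.866, -0.001], [0.866, 0.499, 0.0], [0.001, -0.001, -1.0]]
contact_force: [-0.4, -0.4, -0.7]
gripper_width: 0.757
finger_force: 0.0
```

```bash
python3 - <<'E'
from disc import *
from rim import rim
st(); i,img,d=cam('wrist'); save('w9',img); disc(i,img,d,(538,-20),128); rim(i,img,d,c0=(538,-20))
P=cloud(i,d); m=(np.hypot(P[...,0]-538,P[...,1]+20)<55)&(np.hypot(P[...,0]-538,P[...,1]+20)>20)&(abs(P[...,2]-135)<8); q=P[m]; A=np.c_[q[:,:2]-[538,-20],np.ones(len(q))]; print('plane',np.linalg.lstsq(A,q[:,2],rcond=None)[0].round(3))
R,t=RT(i); print('cam',(-R.T@t).round(0))
for z in (136,135):
  print()
st()
go([440.6,422.5,250],-52.3)
E
```

```text
t 25.6 tcp [522.7   4.9 267.4] psi 30.0 F [-0.4 -0.4 -0.7] T [-0.02  0.01  0.02] w 70.4 f 0.0
disc ((539.0479736328125, -19.84548568725586), (127.47371673583984, 130.85775756835938), 27.646499633789062)
knob top 627 [538.1 -18.4 165. ] [538.2 -18.7 164.3]
rim n 5308 c [539.  -20.2] [538.8 -20.6  58.8] z 134.8 cover [475 439 390 405 414 416 448 573 428 465 458 397]
plane [ 1.00000e-03 -0.00000e+00  1.34798e+02]
cam [485.  74. 419.]


t 25.6 tcp [522.6   4.3 266.9] psi 29.9 F [-0.3 -0.1 -0.2] T [-0.09  0.09  0.  ] w 74.7 f 0.0
psi 29.9->-52.3 rz total 17.93  level rx -0.03 ry -0.01 | shift [ 1.909 -3.811  0.169]  |4.27|
```

View pics/w9.png

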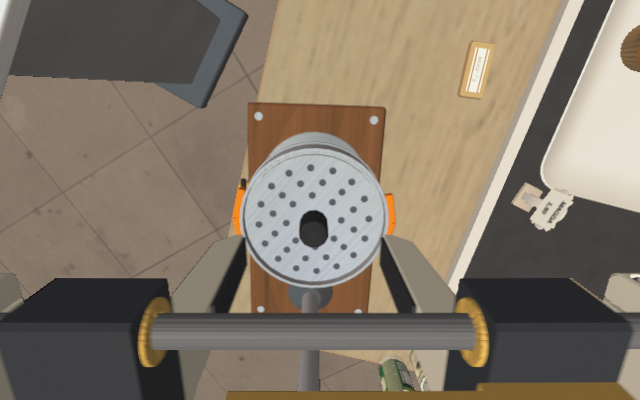

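The disc lies flat in the mouth: knob at (314,229), plane fit level at 134.8 mm, and both lugs visible at (240,210) and (390,213). Going for the ring.

Emit:
servo_tool(
  series="0 0 0 0.36 0.125 0 0.95;0 0 0 0.36 0.125 0 0.95;0 0 0 0.36 0.125 0 0.95;0 0 0 0.36 0.125 0 0.95;0 0 0 0.36 0.125 0 0.95",
)

```text
time: 26.07
eef_pos: [487.1, 192.1, 266.4]
ee_rot: [[-0.497, 0.868, -0.003], [0.868, 0.497, -0.002], [-0.0, -0.003, -1.0]]
contact_force: [1.0, 0.2, 0.3]
gripper_width: 0.952
finger_force: 0.0
```

Emit:
servo_tool(
  series="0 0 0 0.36 0.125 0 0.95;0 0 0 0.36 0.125 0 0.95;0 0 0 0.36 0.125 0 0.95;0 0 0 0.36 0.125 0 0.95;0 0 0 0.36 0.125 0 0.95",
)

```text
time: 26.48
eef_pos: [452.0, 379.5, 266.1]
ee_rot: [[-0.497, 0.868, -0.002], [0.868, 0.497, -0.003], [-0.001, -0.003, -1.0]]
contact_force: [1.2, -0.5, 0.1]
gripper_width: 0.95
finger_force: 0.0
```

Emit:
servo_tool(
  series="0 0 0 0.36 0.125 0 0.95;0 0 1 0 0 0 0.95;0 0 1 0 0 0 0.95;0 0 1 0 0 0 0.95;0 0 1 0 0 0 0.95",
)

```text
time: 26.9
eef_pos: [445.5, 415.3, 265.8]
ee_rot: [[-0.195, 0.981, -0.002], [0.981, 0.195, -0.004], [-0.003, -0.003, -1.0]]
contact_force: [-0.2, 0.1, -0.6]
gripper_width: 0.954
finger_force: 0.0
```

Emit:
servo_tool(
  series="0 0 1 0 0 0 0.95;0 0 1 0 0 0 0.95;0 0 1 0 0 0 0.95;0 0 1 0 0 0 0.95;0 0 1 0 0 0 0.95",
)

```text
time: 27.32
eef_pos: [445.6, 415.2, 265.9]
ee_rot: [[0.203, 0.979, -0.002], [0.979, -0.203, -0.003], [-0.004, -0.001, -1.0]]
contact_force: [-0.3, 0.3, 0.1]
gripper_width: 0.95
finger_force: 0.0
```

Emit:
servo_tool(
  series="0 0 1 0 0 0 0.95;0 0 1 0 0 0 0.95;0 0 1 0 0 0 0.95;0 0 1 0 0 0 0.95;0 0 1 0 0 0 0.95",
)

```text
time: 27.73
eef_pos: [445.5, 415.2, 266.0]
ee_rot: [[0.568, 0.823, -0.002], [0.823, -0.568, -0.003], [-0.004, 0.0, -1.0]]
contact_force: [-0.1, -1.4, -0.3]
gripper_width: 0.951
finger_force: 0.0
```

Emit:
servo_tool(
  series="0 0 1 0 0 0 0.95;0 0 1 0 0 0 0.95;0 0 1 0 0 0 0.95;0 0 0.7 0 0 0 0.95;0 0 0 0 0 0 0.95",
)

```text
time: 28.15
eef_pos: [445.4, 415.3, 266.0]
ee_rot: [[0.781, 0.624, -0.002], [0.624, -0.781, -0.004], [-0.003, 0.002, -1.0]]
contact_force: [-0.2, -1.7, -1.1]
gripper_width: 0.952
finger_force: 0.0
```

```bash
cat > ringm.py <<'E'
from h import *
def ring(i,img,d,c0,zb=0):
    P=cloud(i,d); hsv=cv2.cvtColor(img,cv2.COLOR_RGB2HSV); H,S,V=hsv[...,0],hsv[...,1],hsv[...,2]
    r=np.hypot(P[...,0]-c0[0],P[...,1]-c0[1])
    m=((H>3)&(H<18)&(S>170)&(V>120)&(abs(P[...,2]-zb-26)<8)&(r<85)&(r>45)).astype(np.uint8)
    k,l,s,c=cv2.connectedComponentsWithStats(m); mk=[c[j] for j in range(1,k) if s[j,4]>30]
    if len(mk): q=plane(i,mk,zb+26); print('marks',q.round(1).tolist())
    if len(mk)==2: dd=q[0]-q[1]; print('ctr',q.mean(0).round(1),'x ang',np.degrees(np.arctan2(dd[1],dd[0])).round(1),np.linalg.norm(dd).round(1))
E
python3 - <<'E'
from ringm import *
st(); i,img,d=cam('wrist'); save('w10',img); ring(i,img,d,(440.6,422.5)); st(); go([440.6,422.5,43],-51.2)
E
```

```text
t 28.1 tcp [445.4 415.3 266. ] psi -51.4 F [-0.2 -1.7 -1.1] T [-0.01  0.11  0.05] w 88.6 f 0.0
marks [[495.2, 461.3, 26.0], [392.7, 379.1, 26.0]]
ctr [444.  420.2  26. ] x ang 38.7 131.4
t 28.2 tcp [445.4 415.4 266.3] psi -51.3 F [ 0.3 -0.3 -0.4] T [-0.09  0.14  0.03] w 88.6 f 0.0
psi -51.3->-51.2 rz total -0.01  level rx 0.02 ry 0.04 | shift [ 0.007 -0.085  2.233]  |2.23|
```

Emit:
servo_tool(
  series="0 0 0 0.013 -0.066 0.35 0.95;0 0 0 0 0 0.38 0.95;0 0 0 0 0 0.38 0.95;0 0 0 0 0 0.38 0.95;0 0 0 0 0 0.35 0.95",
)

```text
time: 28.62
eef_pos: [441.7, 421.4, 81.2]
ee_rot: [[0.779, 0.627, -0.001], [0.627, -0.779, -0.002], [-0.002, 0.0, -1.0]]
contact_force: [-0.1, 1.0, -1.0]
gripper_width: 0.951
finger_force: 0.0
```

Emit:
servo_tool(
  series="0 0 0 0 0 0.25 0.95;0 0 0 0 0 0.13 0.95;0 0 0 0 0 0 0.95;0 0 0 0 0 0 0.95;0 0 0 0 0 0 0.95",
)

```text
time: 29.03
eef_pos: [443.4, 422.6, 47.5]
ee_rot: [[0.78, 0.626, 0.002], [0.626, -0.78, 0.001], [0.003, 0.0, -1.0]]
contact_force: [0.1, 0.4, 0.2]
gripper_width: 0.949
finger_force: 0.0
```

Emit:
servo_tool(
  series="0 0 0 0 0 0 0.5;0 0 0 0 0 0 0.5;0 0 0 0 0 0 0.5;0 0 0 0 0 0 0.5;0 0 0 0 0 0 0.5",
)

```text
time: 29.45
eef_pos: [442.6, 422.1, 46.7]
ee_rot: [[0.78, 0.626, 0.001], [0.626, -0.78, 0.0], [0.001, 0.001, -1.0]]
contact_force: [-0.7, -1.2, 2.9]
gripper_width: 0.662
finger_force: 30.0
```

Emit:
servo_tool(
  series="0 0 0 0 0 0 0.5;0 0 0 0 0 0 0.5",
)

```text
time: 29.62
eef_pos: [442.6, 422.2, 46.7]
ee_rot: [[0.78, 0.626, 0.001], [0.626, -0.78, 0.0], [0.001, 0.0, -1.0]]
contact_force: [-1.4, -1.7, 3.9]
gripper_width: 0.664
finger_force: 30.0
```

```bash
python3 - <<'E'
from ringm import *
st(); i,img,d=cam('wrist'); ring(i,img,d,(442,421)); i,img,d=cam('top'); ring(i,img,d,(442,421)); i,img,d=cam('scene'); ring(i,img,d,(442,421))
E
```

```text
t 29.6 tcp [442.6 422.2  46.7] psi -51.2 F [-1.4 -1.7  3.9] T [-0.36  0.05  0.01] w 61.7 f 30.0
marks [[494.8, 462.2, 26.0], [388.3, 377.0, 26.0]]
ctr [441.5 419.6  26. ] x ang 38.7 136.4
```

Emit:
servo_tool(
  series="0 0 0 0 0 -0.2 0.5;0 0 0 0 0 -0.4 0.5;0 0 0 0 0 -0.4 0.5;0 0 0 0 0 -0.4 0.5;0 0 0 0 0 -0.4 0.5",
)

```text
time: 30.18
eef_pos: [441.1, 422.1, 226.8]
ee_rot: [[0.78, 0.626, -0.002], [0.626, -0.78, -0.001], [-0.002, -0.0, -1.0]]
contact_force: [-0.3, 1.2, -1.2]
gripper_width: 0.666
finger_force: 30.0
```

Emit:
servo_tool(
  series="0 0 0 -0.168 0.337 -0.1 0.5;0 0 0 -0.168 0.337 -0.1 0.5;0 0 0 -0.168 0.337 -0.1 0.5;0 0 0 -0.168 0.337 -0.1 0.5;0 0 0 -0.168 0.337 0 0.5",
)

```text
time: 30.6
eef_pos: [482.6, 237.1, 267.3]
ee_rot: [[0.78, 0.626, 0.002], [0.626, -0.78, 0.002], [0.003, -0.0, -1.0]]
contact_force: [1.2, -0.8, -1.2]
gripper_width: 0.664
finger_force: 30.0
```

Emit:
servo_tool(
  series="0 0 0 -0.168 0.337 0 0.5;0 0 0 -0.168 0.337 0 0.5;0 0 0 -0.168 0.337 0 0.5;0 0 0 -0.168 0.337 0 0.5;0 0 0 0 0 0 0.5",
)

```text
time: 31.02
eef_pos: [514.6, 80.7, 266.6]
ee_rot: [[0.789, 0.614, 0.002], [0.614, -0.789, -0.006], [-0.002, 0.006, -1.0]]
contact_force: [-0.5, -1.3, -0.8]
gripper_width: 0.665
finger_force: 30.0
```

Emit:
servo_tool(
  series="0 0 -1 0 0 0 0.5;0 0 -1 0 0 0 0.5;0 0 -1 0 0 0 0.5;0 0 -1 0 0 0 0.5;0 0 -1 0 0 0 0.5",
)

```text
time: 31.43
eef_pos: [513.3, 91.6, 265.2]
ee_rot: [[0.471, 0.882, -0.002], [0.882, -0.471, 0.0], [-0.001, -0.002, -1.0]]
contact_force: [1.0, -0.2, -0.8]
gripper_width: 0.666
finger_force: 30.0
```

Emit:
servo_tool(
  series="0 0 -1 0 0 0 0.5;0 0 -1 0 0 0 0.5;0 0 -1 0 0 0 0.5;0 0 -1 0 0 0 0.5;0 0 -1 0 0 0 0.5",
)

```text
time: 31.85
eef_pos: [513.3, 91.7, 265.2]
ee_rot: [[0.09, 0.996, -0.002], [0.996, -0.09, 0.0], [-0.0, -0.002, -1.0]]
contact_force: [0.5, -0.4, -1.4]
gripper_width: 0.666
finger_force: 30.0
```

```bash
python3 - <<'E'
from ringm import *
from rim import rim
st(); i,img,d=cam('wrist'); save('w11',img); s=observe(); p=s['eef_pos']; ring(i,img,d,p[:2],p[2]-46.7); rim(i,img,d,c0=(538.5,-20))
hsv=cv2.cvtColor(img,cv2.COLOR_RGB2HSV)
i,img,d=cam('top'); ring(i,img,d,p[:2],p[2]-46.7); P=cloud(i,d)
go([538.5,-20,265],-0.7)
E
```

```text
t 31.9 tcp [513.3  91.7 265.2] psi -5.2 F [ 0.5 -0.4 -1.4] T [-0.08  0.05  0.02] w 61.9 f 30.0
marks [[520.8, 156.0, 244.6], [508.4, 19.9, 244.6]]
ctr [514.6  87.9 244.6] x ang 84.8 136.7
rim n 1415 c [544.3 -22. ] [541.7 -21.4  61.1] z 134.9 cover [ 26   0   9  83   0   0   0   0  10 496 446 345]
psi -5.4->-0.7 rz total -1.03  level rx -0.02 ry -0.00 | shift [-1.112  0.265  0.004]  |1.14|
```

Emit:
servo_tool(
  series="0 0 -1 0 0 0 0.5;0 0 0 -0.36 0.088 0 0.5;0 0 0 -0.36 0.088 0 0.5;0 0 0 -0.36 0.088 0 0.5;0 0 0 0 0 0 0.5",
)

```text
time: 32.37
eef_pos: [539.2, -27.6, 266.4]
ee_rot: [[0.03, 1.0, 0.002], [1.0, -0.03, -0.008], [-0.008, 0.002, -1.0]]
contact_force: [-0.2, -0.5, 0.2]
gripper_width: 0.666
finger_force: 30.0
```

Emit:
servo_tool(
  series="0 0 0 0 0 0 0.5;0 0 0 0 0 0 0.5;0 0 0 0 0 0 0.5",
)

```text
time: 32.62
eef_pos: [538.6, -15.2, 265.5]
ee_rot: [[0.013, 1.0, -0.001], [1.0, -0.013, 0.001], [0.001, -0.001, -1.0]]
contact_force: [-1.0, 0.6, -1.2]
gripper_width: 0.664
finger_force: 30.0
```

```bash
python3 - <<'E'
from ringm import *
st(); i,img,d=cam('wrist'); save('w12',img); s=observe(); p=s['eef_pos']; ring(i,img,d,p[:2],p[2]-46.7)
P=cloud(i,d); hsv=cv2.cvtColor(img,cv2.COLOR_RGB2HSV); H,S,V=hsv[...,0],hsv[...,1],hsv[...,2]
m=((H>3)&(H<18)&(S>170)&(V>100)&(abs(P[...,2]-129)<8)&(np.hypot(P[...,0]-538.5,P[...,1]+20)<80)).astype(np.uint8)
k,l,s_,c=cv2.connectedComponentsWithStats(m)
for j in range(1,k):
    if s_[j,4]>20: q=P[l==j]; print('lug',s_[j,4],q.mean(0).round(1), np.degrees(np.arctan2(q[:,1]+20,q[:,0]-538.5)).min().round(1),np.degrees(np.arctan2(q[:,1]+20,q[:,0]-538.5)).max().round(1))
go([538.5,-20,180],-0.7)
E
```

```text
t 32.6 tcp [538.6 -15.2 265.5] psi -0.7 F [-1.   0.6 -1.2] T [-0.01  0.12 -0.03] w 61.8 f 30.0
marks [[541.1, 49.4, 245.0], [539.3, -87.1, 245.0]]
ctr [540.2 -18.9 245. ] x ang 89.3 136.6
psi -0.7->-0.7 rz total 0.00  level rx -0.01 ry -0.01 | shift [-0.049 -0.001  0.857]  |0.86|
```

View pics/w12.png

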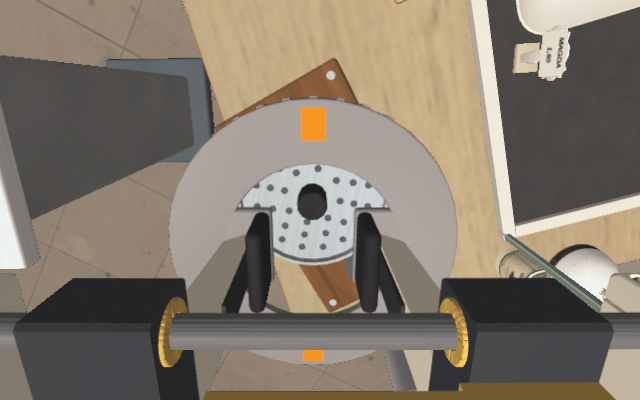

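The ring hangs over the canister with its mark at (313,124) and the disc's knob at (313,201) in its hole. It's at the right entry angle, so I'll lower it.

Emit:
servo_tool(
  series="0 0 0 -0.04 0 0.25 0.5;0 0 0 0 0 0.25 0.5;0 0 0 0 0 0.2 0.5;0 0 0 0 0 0.13 0.5;0 0 0 0 0 0 0.5",
)

```text
time: 33.08
eef_pos: [536.7, -19.1, 180.2]
ee_rot: [[0.012, 1.0, -0.007], [1.0, -0.012, 0.001], [0.001, -0.007, -1.0]]
contact_force: [-1.0, -0.0, -1.2]
gripper_width: 0.663
finger_force: 30.0
```

Emit:
servo_tool(
  series="0 0 0 0 0 0 0.5;0 0 0 0 0 0.02 0.5;0 0 0 0 0 0.02 0.5;0 0 0 0 0 0.02 0.5;0 0 0 0 0 0 0.5",
)

```text
time: 33.5
eef_pos: [539.0, -21.0, 177.4]
ee_rot: [[0.014, 1.0, 0.001], [1.0, -0.014, 0.0], [0.0, 0.001, -1.0]]
contact_force: [-0.2, 1.1, -1.2]
gripper_width: 0.666
finger_force: 30.0
```

```bash
python3 - <<'E'
from h import *
st(); go([538.5,-20,164],-0.7)
E
```

```text
t 33.5 tcp [539.  -21.  177.4] psi -0.8 F [-0.2  1.1 -1.2] T [ 0.08 -0.01 -0.  ] w 61.9 f 30.0
psi -0.8->-0.7 rz total -0.03  level rx 0.01 ry -0.01 | shift [ 0.01  -0.006  0.134]  |0.13|
```

Emit:
servo_tool(
  series="0 0 0 0 0 0.02 0.5;0 0 0 0 0 0.02 0.5;0 0 0 0 0 0.02 0.5;0 0 0 0 0 0.02 0.5;0 0 0 0 0 0 0.5",
)

```text
time: 33.92
eef_pos: [538.4, -21.5, 168.5]
ee_rot: [[0.015, 1.0, -0.001], [1.0, -0.015, -0.0], [-0.0, -0.001, -1.0]]
contact_force: [-0.7, 0.1, -1.9]
gripper_width: 0.667
finger_force: 30.0
```

Emit:
servo_tool(
  series="0 0 0 0 0 0.02 0.5;0 0 0 0 0 0.02 0.5;0 0 0 0 0 0 0.5;0 0 0 0 0 0 0.5",
)

```text
time: 34.25
eef_pos: [538.7, -21.5, 164.9]
ee_rot: [[0.015, 1.0, -0.0], [1.0, -0.015, -0.0], [-0.0, -0.0, -1.0]]
contact_force: [-0.1, -0.0, -1.9]
gripper_width: 0.662
finger_force: 30.0
```

Emit:
servo_tool(
  series="0 0 0 0 0 0.02 0.5;0 0 0 0 0 0.01 0.5;0 0 0 0 0 0 0.5;0 0 0 0 0 0 0.5",
)

```text
time: 34.58
eef_pos: [539.0, -21.5, 162.6]
ee_rot: [[0.015, 1.0, 0.001], [1.0, -0.015, 0.0], [0.0, 0.001, -1.0]]
contact_force: [-2.1, 0.5, 3.2]
gripper_width: 0.663
finger_force: 30.0
```

```bash
python3 - <<'E'
from ringm import *
st(); i,img,d=cam('wrist');s=observe(); p=s['eef_pos']; ring(i,img,d,p[:2],116)
E
```

```text
t 34.6 tcp [539.  -21.5 162.6] psi -0.8 F [-2.1  0.5  3.2] T [-0.04  0.18 -0.03] w 61.7 f 30.0
marks [[541.6, 43.2, 142.0], [539.6, -93.5, 142.0]]
ctr [540.6 -25.2 142. ] x ang 89.2 136.7
```

Emit:
servo_tool(
  series="0 0 1 0 0 0 0.5;0 0 1 0 0 0 0.5;0 0 1 0 0 0 0.5;0 0 1 0 0 0 0.5;0 0 1 0 0 0 0.5",
)

```text
time: 35.05
eef_pos: [539.3, -21.6, 162.6]
ee_rot: [[0.405, 0.914, 0.001], [0.914, -0.405, -0.001], [0.0, 0.001, -1.0]]
contact_force: [-0.2, 0.4, 3.3]
gripper_width: 0.669
finger_force: 30.0
```

```bash
python3 - <<'E'
from h import *
st()
E
```

```text
t 35.0 tcp [539.3 -21.6 162.6] psi -23.9 F [-0.2  0.4  3.3] T [-0.1   0.34  0.13] w 62.2 f 30.0
```

Emit:
servo_tool(
  series="0 0 1 0 0 0 0.5;0 0 1 0 0 0 0.5;0 0 1 0 0 0 0.5;0 0 1 0 0 0 0.5;0 0 1 0 0 0 0.5",
)

```text
time: 35.47
eef_pos: [539.4, -21.4, 162.6]
ee_rot: [[0.729, 0.684, 0.001], [0.684, -0.729, -0.0], [0.001, 0.001, -1.0]]
contact_force: [-0.2, -1.6, 3.4]
gripper_width: 0.665
finger_force: 30.0
```

Emit:
servo_tool(
  series="0 0 1 0 0 0 0.5;0 0 1 0 0 0 0.5;0 0 0.5 0 0 0 0.5;0 0 0 0 0 0 0.5",
)

```text
time: 35.8
eef_pos: [539.5, -21.3, 162.6]
ee_rot: [[0.85, 0.527, 0.002], [0.527, -0.85, -0.0], [0.001, 0.001, -1.0]]
contact_force: [-0.8, -0.1, 4.6]
gripper_width: 0.668
finger_force: 30.0
```

```bash
python3 - <<'E'
from h import *
st()
E
```

```text
t 35.8 tcp [539.5 -21.3 162.6] psi -58.2 F [-0.8 -0.1  4.6] T [ 0.12  0.3  -0.16] w 62.1 f 30.0
```

Emit:
servo_tool(
  series="0 0 0.7 0 0 0 0.5;0 0 0.5 0 0 0 0.5;0 0 0 0 0 0 0.5",
)

```text
time: 36.05
eef_pos: [539.5, -21.5, 162.6]
ee_rot: [[0.896, 0.444, 0.002], [0.444, -0.896, -0.0], [0.001, 0.001, -1.0]]
contact_force: [0.2, 0.4, 5.9]
gripper_width: 0.664
finger_force: 30.0
```

```bash
python3 - <<'E'
from h import *
st()
E
```

```text
t 36.0 tcp [539.5 -21.5 162.6] psi -63.6 F [0.2 0.4 5.9] T [ 0.08  0.26 -0.24] w 61.7 f 30.0
```

Emit:
servo_tool(
  series="0 0 0.4 0 0 0 0.5;0 0 0.3 0 0 0 0.5;0 0 0 0 0 0 0.5",
)

```text
time: 36.3
eef_pos: [539.4, -20.7, 162.6]
ee_rot: [[0.918, 0.396, 0.001], [0.396, -0.918, 0.001], [0.001, -0.0, -1.0]]
contact_force: [-1.6, 2.6, 6.5]
gripper_width: 0.666
finger_force: 30.0
```

```bash
python3 - <<'E'
from h import *
st()
E
```

```text
t 36.3 tcp [539.4 -20.7 162.6] psi -66.7 F [-1.6  2.6  6.5] T [0.08 0.29 0.21] w 62.0 f 30.0
```

Emit:
servo_tool(
  series="0 0 0 0 0 0 0.9;0 0 0 0 0 0 0.9;0 0 0 0 0 0 0.9;0 0 0 0 0 0 0.9;0 0 0 0 0 -0.1 0.9",
)

```text
time: 36.72
eef_pos: [537.3, -20.9, 170.6]
ee_rot: [[0.919, 0.393, -0.005], [0.393, -0.919, 0.0], [-0.004, -0.002, -1.0]]
contact_force: [0.3, -0.2, -0.0]
gripper_width: 0.896
finger_force: 0.0
```

Emit:
servo_tool(
  series="0 0 0 0 0 -0.3 0.9;0 0 0 0 0 -0.4 0.9;0 0 0 0.2 0 -0.4 0.9;0 0 0 0.2 0 0 0.9;0 0 0 0 0 0 0.9",
)

```text
time: 37.13
eef_pos: [578.3, -4.3, 282.2]
ee_rot: [[0.918, 0.397, 0.008], [0.397, -0.918, 0.0], [0.007, 0.003, -1.0]]
contact_force: [0.6, 1.5, -0.4]
gripper_width: 0.897
finger_force: 0.0
```

Emit:
servo_tool(
  series="0 0 0 0 0 0 0.9;0 0 0 0 0 0 0.9",
)

```text
time: 37.3
eef_pos: [573.1, -6.5, 278.7]
ee_rot: [[0.92, 0.393, -0.003], [0.393, -0.92, -0.0], [-0.003, -0.001, -1.0]]
contact_force: [0.2, 0.5, -0.5]
gripper_width: 0.901
finger_force: 0.0
```

```bash
python3 - <<'E'
from ringm import *
st(); i,img,d=cam('wrist'); save('w13',img); ring(i,img,d,(539,-21),116)
P=cloud(i,d); r=np.hypot(P[...,0]-539,P[...,1]+21); m=(r<75)&(r>50)&(abs(P[...,2]-142)<10); q=P[m]; print(len(q),np.linalg.lstsq(np.c_[q[:,:2]-[539,-21],np.ones(len(q))],q[:,2],rcond=None)[0].round(3))
i,img,d=cam('top'); ring(i,img,d,(539,-21),116); hsv=cv2.cvtColor(img,cv2.COLOR_RGB2HSV); P=cloud(i,d)
# handle (brown, z>300)
m=(P[...,2]>305)&(P[...,2]<340)&(abs(P[...,0]-520)<80)&(abs(P[...,1]+240)<80); print('handle',m.sum(),P[m].mean(0).round(1),P[m].min(0).round(0),P[m].max(0).round(0))
save('t3',cv2.resize(img[150:260,320:460],None,fx=5,fy=5,interpolation=cv2.INTER_CUBIC))
i,img,d=cam('scene'); P=cloud(i,d); hsv=cv2.cvtColor(img,cv2.COLOR_RGB2HSV); H,S,V=hsv[...,0],hsv[...,1],hsv[...,2]
ring(i,img,d,(539,-21),116)
m=(P[...,2]>275)&(P[...,2]<340)&(abs(P[...,0]-520)<80)&(abs(P[...,1]+250)<80); print('handle sc',m.sum(),P[m].mean(0).round(1),P[m].min(0).round(0),P[m].max(0).round(0))
E
```

```text
t 37.3 tcp [573.1  -6.5 278.7] psi -66.9 F [ 0.2  0.5 -0.5] T [-0.14  0.12 -0.05] w 83.8 f 0.0
marks [[600.0, 5.0, 142.0], [479.1, -47.4, 142.0]]
ctr [539.5 -21.2 142. ] x ang 23.4 131.8
11508 [ 1.00000e-03 -0.00000e+00  1.41667e+02]
handle 67 [ 516.5 -259.2  318.4] [ 504. -273.  306.] [ 530. -246.  326.]
handle sc 360 [ 525.2 -251.5  295.8] [ 502. -280.  275.] [ 598. -171.  323.]
```

View pics/w13.png

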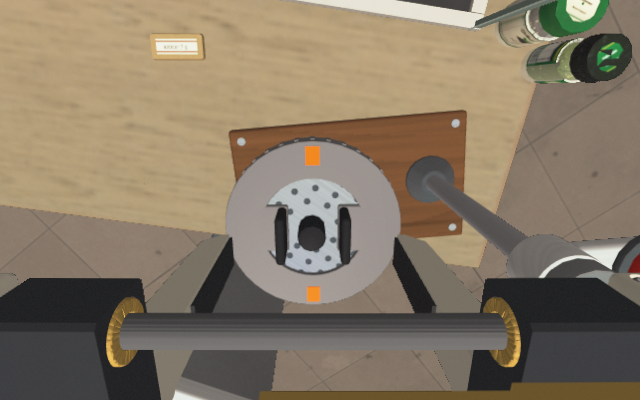

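The ring is fully down: the flange is level at 141.7 mm, the marks at (312,155) and (313,294) give an x angle of 23.4°, and it is centred at (539.5,-21.2). Next is the handle.

Emit:
servo_tool(
  series="0 0 0 0 0 -0.3 0.65;0 0 0 0 0 -0.35 0.65;0 0 0 0 0 -0.3 0.65;0 0 1 0 0 0 0.65;0 0 1 0 0 0 0.65",
)

```text
time: 37.87
eef_pos: [574.5, -7.4, 376.4]
ee_rot: [[0.972, 0.237, 0.004], [0.237, -0.972, 0.0], [0.004, 0.001, -1.0]]
contact_force: [0.3, -0.4, -0.8]
gripper_width: 0.655
finger_force: 0.0
```

Emit:
servo_tool(
  series="0 0 1 0 0 0 0.65;0 0 1 0 0 0 0.65;0 0 1 0 0 0 0.65;0 0 1 0 0 0 0.65;0 0 0.1 0 0 0 0.65",
)

```text
time: 38.28
eef_pos: [573.7, -6.4, 373.8]
ee_rot: [[0.996, -0.086, -0.002], [-0.086, -0.996, -0.0], [-0.001, 0.0, -1.0]]
contact_force: [-0.8, -0.4, -0.6]
gripper_width: 0.649
finger_force: 0.0
```

Emit:
servo_tool(
  series="0 0 0 -0.05 0.366 0 0.65;0 0 0 -0.05 0.366 0 0.65;0 0 0 -0.05 0.366 0 0.65;0 0 0 -0.05 0.366 0 0.65;0 0 0 -0.05 0.366 0 0.65",
)

```text
time: 38.7
eef_pos: [533.0, -187.9, 374.2]
ee_rot: [[0.997, -0.082, -0.001], [-0.082, -0.997, 0.001], [-0.001, -0.0, -1.0]]
contact_force: [0.3, 0.2, -0.1]
gripper_width: 0.648
finger_force: 0.0
```

Emit:
servo_tool(
  series="0 0 0 -0.05 0.366 0 0.65;0 0 0 -0.05 0.366 0 0.65;0 0 0 0 0 0 0.65;0 0 0 0 0 0 0.65;0 0 0 0 0 0 0.65",
)

```text
time: 39.12
eef_pos: [518.1, -258.0, 374.0]
ee_rot: [[0.997, -0.083, -0.0], [-0.083, -0.997, 0.001], [-0.0, -0.001, -1.0]]
contact_force: [0.3, 0.3, 0.2]
gripper_width: 0.648
finger_force: 0.0
```

```bash
cat > handle.py <<'E'
from h import *
def handle(i,img,d,c0,lo=296,hi=335,r=40):
    P=cloud(i,d); m=(P[...,2]>lo)&(P[...,2]<hi)&(np.hypot(P[...,0]-c0[0],P[...,1]-c0[1])<r)
    q=P[m]
    if len(q)==0: print('none'); return
    zt=np.percentile(q[:,2],95); t=m&(P[...,2]>zt-5); v,u=np.argwhere(t).mean(0)
    print('handle n',len(q),'ztop',zt.round(1),'top mean',P[t].mean(0).round(1),'plane',plane(i,[u,v],zt)[0].round(1))
E
python3 - <<'E'
from handle import *
st(); i,img,d=cam('wrist'); save('w14',img); handle(i,img,d,(516.5,-259)); st()
go([516.5,-259,305])
E
```

```text
t 39.1 tcp [ 518.1 -258.   374. ] psi -94.7 F [0.3 0.3 0.2] T [0.03 0.13 0.02] w 60.2 f 0.0
handle n 1706 ztop 321.9 top mean [ 520.2 -262.2  320.5] plane [ 520.8 -262.3  321.9]
t 39.2 tcp [ 518.7 -257.   373.9] psi -94.6 F [-0.4  1.4  0. ] T [0.02 0.13 0.04] w 60.7 f 0.0
psi -94.6->-94.6 rz total -0.00  level rx -0.02 ry 0.00 | shift [-0.02   0.022  0.689]  |0.69|
```

View pics/w14.png

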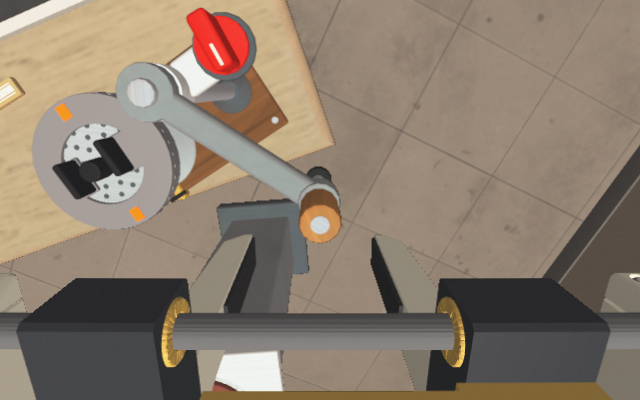

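The wooden handle is at (320,224), its arm leads to the hub at (143,91), and the red knob is at (220,40). Gripping the handle from above.

Emit:
servo_tool(
  series="0 0 0 0 0.033 0.2 0.65;0 0 0 0 0 0.25 0.65;0 0 0 0 0 0.2 0.65;0 0 0 0 0 0.06 0.65;0 0 0 0 0 0 0.65",
)

```text
time: 39.58
eef_pos: [518.2, -259.1, 301.6]
ee_rot: [[0.997, -0.08, -0.003], [-0.08, -0.997, 0.003], [-0.003, -0.002, -1.0]]
contact_force: [0.4, -0.5, -0.3]
gripper_width: 0.65
finger_force: 0.0
```

Emit:
servo_tool(
  series="0 0 0 0 0 0 0.15;0 0 0 0 0 0 0.15;0 0 0 0 0 0 0.15;0 0 0 0 0 0 0.15;0 0 0 0 0 0 0.15",
  newtons=20,
)

```text
time: 40.0
eef_pos: [517.9, -262.1, 304.1]
ee_rot: [[0.996, -0.084, 0.001], [-0.084, -0.996, -0.001], [0.001, 0.001, -1.0]]
contact_force: [-0.4, -0.3, 1.3]
gripper_width: 0.343
finger_force: 0.0
```

Emit:
servo_tool(
  series="0 0 0 0 0 0 0.15;0 0 0 0 0 0 0.15;0 0 0 0 0 0 0.15",
)

```text
time: 40.25
eef_pos: [517.7, -262.2, 303.8]
ee_rot: [[0.996, -0.084, 0.001], [-0.084, -0.996, -0.001], [0.001, 0.001, -1.0]]
contact_force: [0.2, -0.8, 1.0]
gripper_width: 0.297
finger_force: 20.0
```

```bash
cat > arc.py <<'E'
from h import *
def arc(post=(609,-147.5),step=10,end=118.9,r=145):
    s=observe(); p=np.array(s['eef_pos']); R=np.array(s['ee_rot']); st()
    v=p[:2]-post; a0=np.degrees(np.arctan2(v[1],v[0]))%360; print('ang %.1f r %.1f'%(a0,np.hypot(*v)))
    n=int(np.ceil((a0-end)/step)); a=np.radians(np.linspace(a0,end,n+1)); rr=np.linspace(np.hypot(*v),r,n+1)
    q=np.c_[post[0]+rr*np.cos(a),post[1]+rr*np.sin(a),np.full(n+1,p[2])]
    print((np.diff(q,axis=0)@R/100).round(3)); print(q[-1])
if __name__=='__main__': arc()
E
python3 arc.py
```

```text
t 40.2 tcp [ 517.7 -262.2  303.8] psi -94.8 F [ 0.2 -0.8  1. ] T [-0.03  0.21  0.05] w 27.6 f 20.0
ang 231.5 r 146.6
[[-0.187 -0.15  -0.   ]
 [-0.16  -0.178 -0.   ]
 [-0.129 -0.202 -0.   ]
 [-0.094 -0.22  -0.   ]
 [-0.057 -0.232 -0.   ]
 [-0.018 -0.238 -0.   ]
 [ 0.021 -0.238 -0.   ]
 [ 0.059 -0.231 -0.   ]
 [ 0.096 -0.218 -0.   ]
 [ 0.13  -0.199 -0.   ]
 [ 0.161 -0.175 -0.   ]
 [ 0.187 -0.146  0.   ]]
[538.92405443 -20.55764358 303.81854442]
```

Emit:
servo_tool(
  series="0 0 0 -0.187 -0.15 0 0.15;0 0 0 -0.16 -0.178 0 0.15;0 0 0 -0.129 -0.202 0 0.15;0 0 0 0 0 0 0.15",
)

```text
time: 40.58
eef_pos: [472.8, -201.5, 303.0]
ee_rot: [[0.997, -0.081, -0.003], [-0.081, -0.997, 0.004], [-0.003, -0.004, -1.0]]
contact_force: [-2.1, -0.7, -0.2]
gripper_width: 0.302
finger_force: 20.0
```

Emit:
servo_tool(
  series="0 0 0 -0.094 -0.22 0 0.15;0 0 0 -0.057 -0.232 0 0.15;0 0 0 -0.018 -0.238 0 0.15;0 0 0 0 0 0 0.15",
)

```text
time: 40.92
eef_pos: [463.9, -129.6, 302.5]
ee_rot: [[0.997, -0.076, -0.003], [-0.076, -0.997, 0.005], [-0.003, -0.004, -1.0]]
contact_force: [-1.3, 1.8, 0.6]
gripper_width: 0.3
finger_force: 20.0
```

```bash
python3 arc.py
```

```text
t 40.9 tcp [ 463.9 -129.6  302.5] psi -94.4 F [-1.3  1.8  0.6] T [0.07 0.48 0.04] w 27.9 f 20.0
ang 173.0 r 146.2
[[ 0.031 -0.228  0.001]
 [ 0.066 -0.22   0.001]
 [ 0.099 -0.206  0.001]
 [ 0.13  -0.188  0.   ]
 [ 0.158 -0.165  0.   ]
 [ 0.181 -0.138 -0.   ]]
[538.92405443 -20.55764358 302.46735422]
```

Emit:
servo_tool(
  series="0 0 0 0.031 -0.228 0 0.15;0 0 0 0.066 -0.22 0 0.15;0 0 0 0.099 -0.206 0 0.15;0 0 0 0 0 0 0.15",
)

```text
time: 41.25
eef_pos: [489.2, -65.3, 302.0]
ee_rot: [[0.997, -0.075, -0.006], [-0.075, -0.997, 0.005], [-0.006, -0.005, -1.0]]
contact_force: [-3.6, 4.7, 2.8]
gripper_width: 0.294
finger_force: 20.0
```

```bash
python3 arc.py
```

```text
t 41.2 tcp [489.2 -65.3 302. ] psi -94.3 F [-3.6  4.7  2.8] T [ 0.8   1.06 -0.04] w 27.3 f 20.0
ang 145.5 r 145.3
[[ 0.128 -0.185  0.   ]
 [ 0.155 -0.162 -0.   ]
 [ 0.178 -0.136 -0.   ]]
[538.92405443 -20.55764358 301.95904617]
```

Emit:
servo_tool(
  series="0 0 0 0.12 -0.19 0 0.15;0 0 0 0.15 -0.165 0 0.15;0 0 0 0 0 0 0.15",
)

```text
time: 41.5
eef_pos: [520.6, -32.7, 301.9]
ee_rot: [[0.997, -0.076, -0.003], [-0.076, -0.997, 0.004], [-0.003, -0.004, -1.0]]
contact_force: [-1.5, 4.7, 2.4]
gripper_width: 0.298
finger_force: 20.0
```

```bash
python3 arc.py
```

```text
t 41.5 tcp [520.6 -32.7 301.9] psi -94.3 F [-1.5  4.7  2.4] T [1.   0.7  0.01] w 27.7 f 20.0
ang 127.6 r 144.9
[[ 0.174 -0.135  0.   ]]
[538.92405443 -20.55764358 301.9128371 ]
```

Emit:
servo_tool(
  series="0 0 0 0.09 -0.075 0 0.15;0 0 0 0.09 -0.07 0 0.15;0 0 0 0 0 0 0.15;0 0 0 0 0 0 0.15",
)

```text
time: 41.83
eef_pos: [537.4, -22.0, 302.3]
ee_rot: [[0.997, -0.08, -0.004], [-0.08, -0.997, 0.005], [-0.005, -0.005, -1.0]]
contact_force: [-2.4, 5.1, 0.7]
gripper_width: 0.295
finger_force: 20.0
```

```bash
python3 arc.py
```

```text
t 41.8 tcp [537.4 -22.  302.3] psi -94.6 F [-2.4  5.1  0.7] T [ 1.11  0.73 -0.05] w 27.4 f 20.0
ang 119.7 r 144.5
[[ 0.014 -0.016  0.   ]]
[538.92405443 -20.55764358 302.26512644]
```

Emit:
servo_tool(
  series="0 0 0 0.028 -0.03 0 0.15;0 0 0 0 0 0 0.15;0 0 0 0 0 0 0.15",
)

```text
time: 42.08
eef_pos: [539.9, -20.7, 302.4]
ee_rot: [[0.997, -0.082, -0.004], [-0.082, -0.997, 0.004], [-0.004, -0.003, -1.0]]
contact_force: [-2.5, 5.2, -1.5]
gripper_width: 0.297
finger_force: 20.0
```

```bash
python3 arc.py
```

```text
t 42.1 tcp [539.9 -20.7 302.4] psi -94.7 F [-2.5  5.2 -1.5] T [1.03 0.7  0.02] w 27.6 f 20.0
ang 118.6 r 144.4
[]
[539.92197891 -20.66578562 302.40534967]
```

Emit:
servo_tool(
  series="0 0 0 0.025 -0.02 0 0.15;0 0 0 0 0 0 0.15;0 0 0 0 0 0 0.15",
)

```text
time: 42.33
eef_pos: [540.8, -20.2, 302.3]
ee_rot: [[0.996, -0.084, -0.007], [-0.084, -0.996, 0.003], [-0.008, -0.002, -1.0]]
contact_force: [-5.7, 2.8, -0.0]
gripper_width: 0.296
finger_force: 20.0
```

```bash
python3 arc.py; python3 - <<'E'
from h import *
go([539.5,-21,280])
E
```

```text
t 42.3 tcp [540.8 -20.2 302.3] psi -94.8 F [-5.7  2.8 -0. ] T [0.67 1.48 0.01] w 27.5 f 20.0
ang 118.2 r 144.4
[]
[540.76228485 -20.19755433 302.27736517]
psi -94.8->-94.8 rz total -0.00  level rx -0.02 ry 0.10 | shift [-0.012  0.009  0.223]  |0.22|
```

Emit:
servo_tool(
  series="0 0 0 0 0 0.08 0.15;0 0 0 0 0 0.08 0.15;0 0 0 0 0 0.08 0.15;0 0 0 0 0 0 0.15;0 0 0 0 0 0 0.15",
)

```text
time: 42.75
eef_pos: [540.6, -20.3, 277.9]
ee_rot: [[0.996, -0.084, -0.008], [-0.084, -0.996, 0.002], [-0.008, -0.002, -1.0]]
contact_force: [-5.4, 3.2, -2.2]
gripper_width: 0.295
finger_force: 20.0
```

```bash
cat > fz.py <<'E'
from handle import *
st(); i,img,d=cam('top'); handle(i,img,d,(540,-20),lo=250,hi=335); st()
E
python3 fz.py
```

```text
t 42.8 tcp [540.6 -20.3 277.9] psi -94.8 F [-5.4  3.2 -2.2] T [ 0.59  1.26 -0.06] w 27.5 f 20.0
none
t 42.8 tcp [540.6 -20.3 277.8] psi -94.8 F [-5.7  2.7 -2.7] T [ 0.64  1.24 -0.01] w 27.1 f 20.0
```

Emit:
servo_tool(
  series="0 0 0 0 0 0.03 0.15;0 0 0 0 0 0.03 0.15;0 0 0 0 0 0 0.15;0 0 0 0 0 0 0.15",
)

```text
time: 43.13
eef_pos: [540.7, -20.2, 272.4]
ee_rot: [[0.996, -0.084, -0.007], [-0.084, -0.996, 0.003], [-0.007, -0.002, -1.0]]
contact_force: [-5.8, 3.1, -0.1]
gripper_width: 0.296
finger_force: 20.0
```

Emit:
servo_tool(
  series="0 0 0 0 0 0.01 0.15;0 0 0 0 0 0.01 0.15;0 0 0 0 0 0 0.15;0 0 0 0 0 0 0.15",
)

```text
time: 43.47
eef_pos: [540.7, -20.1, 270.6]
ee_rot: [[0.996, -0.084, -0.007], [-0.084, -0.996, 0.003], [-0.007, -0.002, -1.0]]
contact_force: [-5.7, 3.8, 1.9]
gripper_width: 0.296
finger_force: 20.0
```

```bash
python3 - <<'E'
from h import *
st(); i,img,d=cam('scene'); save('s3',cv2.resize(img[160:330,250:450],None,fx=3.5,fy=3.5,interpolation=cv2.INTER_CUBIC))
E
```

```text
t 43.5 tcp [540.7 -20.1 270.6] psi -94.8 F [-5.7  3.8  1.9] T [ 0.7   1.49 -0.06] w 27.5 f 20.0
```

View pics/s3.png

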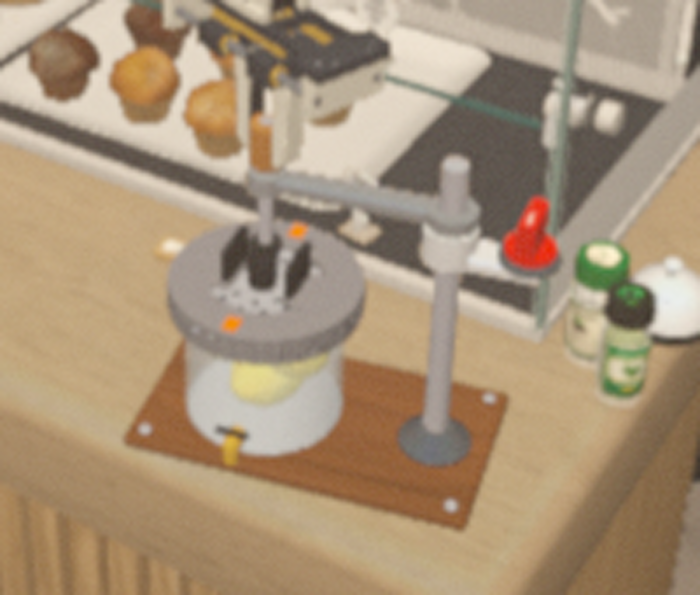

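The arm sits over the canister with its rod between the walls at (265,225), almost on the knob at (263,260). I'll lower it in 1 mm steps.

Emit:
servo_tool(
  series="0 0 0 0 0 0.01 0.15;0 0 0 0 0 0.01 0.15;0 0 0 0 0 0 0.15;0 0 0 0 0 0 0.15",
)

```text
time: 43.85
eef_pos: [540.7, -20.1, 268.6]
ee_rot: [[0.996, -0.084, -0.007], [-0.084, -0.996, 0.003], [-0.007, -0.002, -1.0]]
contact_force: [-6.8, 3.8, 2.8]
gripper_width: 0.3
finger_force: 20.0
```

Emit:
servo_tool(
  series="0 0 0 0 0 0.01 0.15;0 0 0 0 0 0.01 0.15;0 0 0 0 0 0 0.15;0 0 0 0 0 0 0.15",
)

```text
time: 44.18
eef_pos: [540.8, -20.2, 268.0]
ee_rot: [[0.996, -0.084, -0.006], [-0.084, -0.996, 0.004], [-0.006, -0.003, -1.0]]
contact_force: [-7.9, 4.4, 8.3]
gripper_width: 0.296
finger_force: 20.0
```

Emit:
servo_tool(
  series="0 0 0 0 0 0 0.15;0 0 0 0 0 0 0.15;0 0 0 0 0 0 0.5;0 0 0 0 0 0 0.5;0 0 0 0 0 0 0.5",
)

```text
time: 44.6
eef_pos: [544.2, -21.9, 267.7]
ee_rot: [[0.996, -0.084, 0.002], [-0.084, -0.996, -0.002], [0.002, 0.002, -1.0]]
contact_force: [-0.3, 0.6, -0.2]
gripper_width: 0.461
finger_force: 0.0
```

Emit:
servo_tool(
  series="0 0 0 0 0 0 0.5;0 0 0 0 0 -0.2 0.5;0 0 0 0 0 -0.35 0.5;0 0 0 0 0 -0.35 0.5;0 0 0 0 0 -0.1 0.5",
)

```text
time: 45.02
eef_pos: [545.6, -22.7, 372.5]
ee_rot: [[0.996, -0.084, 0.009], [-0.084, -0.996, -0.003], [0.01, 0.002, -1.0]]
contact_force: [0.5, -0.3, 0.3]
gripper_width: 0.502
finger_force: 0.0
```

```bash
cat > red.py <<'E'
from h import *
def red(i,img,d,n):
    P=cloud(i,d); hsv=cv2.cvtColor(img,cv2.COLOR_RGB2HSV); H,S,V=hsv[...,0],hsv[...,1],hsv[...,2]
    m=((H<6)|(H>174))&(S>150)&(V>60)&(np.hypot(P[...,0]-638,P[...,1]+200)<60)&(P[...,2]>150)
    q=P[m]
    if len(q)<10: print(n,'none'); return
    zt=np.percentile(q[:,2],97); t=m&(P[...,2]>zt-6); b=P[t]; w,v=np.linalg.eigh(np.cov(b[:,:2].T)); a=np.degrees(np.arctan2(v[1,1],v[0,1]))%180
    vu=np.argwhere(t).mean(0); print(n,len(q),'ztop',zt.round(1),'zmin',q[:,2].min().round(0),'ctr',plane(i,vu[::-1],zt)[0].round(1),'cloud',b.mean(0).round(1),'n',len(b),'axis %.1f'%a,'std',np.sqrt(w).round(1))
E
python3 - <<'E'
from red import *
st()
for n in ['top','scene','wrist']: red(*cam(n),n)
i,img,d=cam('wrist'); save('w15',img); st()
go([638,-200,345],0)
E
```

```text
t 45.0 tcp [545.6 -22.7 372.5] psi -94.8 F [ 0.5 -0.3  0.3] T [-0.08  0.09 -0.01] w 46.7 f 0.0
top 102 ztop 252.8 zmin 208.0 ctr [ 631.7 -200.3  252.8] cloud [ 632.  -200.9  250.2] n 31 axis 18.2 std [ 4.1 10.6]
scene 177 ztop 252.0 zmin 214.0 ctr [ 630.3 -206.5  252. ] cloud [ 632.8 -204.7  249.9] n 45 axis 21.2 std [ 4.1 12. ]
wrist 2645 ztop 251.3 zmin 211.0 ctr [ 637.3 -197.9  251.3] cloud [ 637.3 -198.8  249.7] n 996 axis 22.0 std [ 4.  10.5]
t 45.2 tcp [543.  -20.5 366.2] psi -94.8 F [-1.   0.9 -0.7] T [0.04 0.16 0.05] w 46.6 f 0.0
psi -94.8->0.0 rz total -20.68  level rx -0.00 ry 0.02 | shift [-1.795  0.95   0.212]  |2.04|
```

```bash
python3 - <<'E'
from h import *
i=camera_info('scene'); z=np.load('scene0.npz'); P=cloud(i,z['d'])
for uv in [(405,232),(405,240),(410,190),(415,150),(416,139)]:
    print(uv,'z0',plane(i,uv,0)[0].round(0),'z200',plane(i,uv,200)[0].round(0),'z300',plane(i,uv,300)[0].round(0),[P[uv[1],u].round(0).tolist() for u in (uv[0]-1,uv[0]+1)])
for n in ('scene','top'):
    i,img,d=cam(n); P=cloud(i,d); m=(P[...,0]>640)&(P[...,0]<790)&(P[...,1]>-330)&(P[...,1]<-60)&(P[...,2]>200)&(P[...,2]<600); q=P[m]; print(n,len(q)); 
    for a in range(640,790,25):
        b=q[(q[:,0]>=a)&(q[:,0]<a+25)]; print(a,len(b),b.min(0).round(0) if len(b) else '',b.max(0).round(0) if len(b) else '')
E
```

```text
(405, 232) z0 [887. -36.   0.] z200 [ 661. -197.  200.] z300 [ 549. -277.  300.] [[878.0, -38.0, 6.0], [778.0, -117.0, 99.0]]
(405, 240) z0 [853. -64.   0.] z200 [ 634. -219.  200.] z300 [ 525. -296.  300.] [[780.0, -112.0, 64.0], [785.0, -116.0, 65.0]]
(410, 190) z0 [1106.  120.    0.] z200 [836. -72. 200.] z300 [ 701. -168.  300.] [[842.0, -64.0, 194.0], [778.0, -117.0, 245.0]]
(415, 150) z0 [1377.  312.    0.] z200 [1053.   81.  200.] z300 [891. -34. 300.] [[1567.0, 453.0, -119.0], [782.0, -115.0, 368.0]]
(416, 139) z0 [1465.  377.    0.] z200 [1123.  133.  200.] z300 [952.  11. 300.] [[773.0, -114.0, 404.0], [776.0, -118.0, 404.0]]
scene 435
640 53 [ 640. -226.  207.] [ 656. -194.  253.]
665 0  
690 0  
715 0  
740 20 [755. -93. 399.] [765. -60. 410.]
765 362 [ 765. -121.  200.] [790. -61. 412.]
top 128
640 34 [ 640. -222.  205.] [ 653. -180.  252.]
665 0  
690 0  
715 0  
740 8 [758. -82. 398.] [765. -61. 409.]
765 86 [ 766. -119.  201.] [789. -60. 412.]
```

Emit:
servo_tool(
  series="0 0 -1 0 0 0 0.33;0 0 -1 0 0 0 0.33;0 0 -1 0 0 0 0.33;0 0 -1 0 0 0 0.33;0 0 -1 0 0 0 0.33",
)

```text
time: 45.73
eef_pos: [542.8, -20.3, 365.6]
ee_rot: [[0.949, 0.315, -0.003], [0.315, -0.949, -0.0], [-0.003, -0.001, -1.0]]
contact_force: [0.2, -0.1, -0.8]
gripper_width: 0.335
finger_force: 0.0
```

Emit:
servo_tool(
  series="0 0 -0.85 0.03 0.336 0 0.33;0 0 0 0.03 0.336 0 0.33;0 0 0 0.03 0.336 0 0.33;0 0 0 0.03 0.336 0 0.33;0 0 0 0.03 0.336 0 0.33",
)

```text
time: 46.15
eef_pos: [618.5, -172.6, 365.3]
ee_rot: [[0.927, 0.375, -0.003], [0.375, -0.927, 0.002], [-0.002, -0.003, -1.0]]
contact_force: [1.6, 0.7, 0.9]
gripper_width: 0.331
finger_force: 0.0
```

Emit:
servo_tool(
  series="0 0 0 0.03 0.336 0 0.33;0 0 0 0 0 0.2 0.33;0 0 0 0 0 0.2 0.33;0 0 0 0 0 0 0.33;0 0 0 0 0 0 0.33",
)

```text
time: 46.57
eef_pos: [633.1, -200.9, 324.9]
ee_rot: [[0.927, 0.375, -0.005], [0.375, -0.927, 0.002], [-0.003, -0.004, -1.0]]
contact_force: [-0.7, 0.5, 0.6]
gripper_width: 0.33
finger_force: 0.0
```

Emit:
servo_tool(
  series="0 0 0 0 0 0 0.33;0 0 0 0 0 0 0.33",
)

```text
time: 46.73
eef_pos: [634.0, -201.6, 328.5]
ee_rot: [[0.927, 0.376, 0.002], [0.376, -0.927, -0.001], [0.001, 0.001, -1.0]]
contact_force: [0.0, 0.1, 0.5]
gripper_width: 0.328
finger_force: 0.0
```

```bash
python3 - <<'E'
from red import *
st()
for n in ['wrist']: red(*cam(n),n)
i,img,d=cam('wrist'); P=cloud(i,d); m=(np.hypot(P[...,0]-609,P[...,1]+147)<45)&(P[...,2]>235); q=P[m]; print('post/hub',len(q))
for lo,hi in [(235,245),(245,255),(255,265),(265,275),(275,295)]:
    b=q[(q[:,2]>lo)&(q[:,2]<hi)]
    if len(b): print(lo,len(b),b.min(0).round(0),b.max(0).round(0))
go([635,-200.5,241],-68)
E
```

```text
t 46.7 tcp [ 634.  -201.6  328.5] psi -67.9 F [0.  0.1 0.5] T [-0.02  0.19  0.  ] w 30.5 f 0.0
wrist 2059 ztop 251.2 zmin 211.0 ctr [ 639.5 -199.5  251.2] cloud [ 639.  -199.7  250. ] n 899 axis 23.4 std [ 4.  10.4]
post/hub 18572
235 2381 [ 578. -168.  235.] [ 629. -104.  245.]
245 147 [ 608. -158.  245.] [ 618. -140.  255.]
255 174 [ 608. -158.  255.] [ 618. -139.  265.]
265 188 [ 608. -158.  265.] [ 618. -139.  275.]
275 774 [ 600. -158.  275.] [ 618. -139.  284.]
psi -67.9->-68.0 rz total 0.01  level rx 0.02 ry -0.02 | shift [ 0.014 -0.007  0.877]  |0.88|
```

Emit:
servo_tool(
  series="0 0 0 0.03 0 0.2 0.3;0 0 0 0 0 0.25 0.3;0 0 0 0 0 0.15 0.3;0 0 0 0 0 0 0.3",
)

```text
time: 47.17
eef_pos: [635.2, -198.9, 264.3]
ee_rot: [[0.927, 0.375, -0.005], [0.375, -0.927, 0.003], [-0.004, -0.005, -1.0]]
contact_force: [-0.0, 0.9, -0.7]
gripper_width: 0.299
finger_force: 0.0
```

Emit:
servo_tool(
  series="0 0 0 0 0 0.08 0.3;0 0 0 0 0 0.08 0.3;0 0 0 0 0 0.08 0.3;0 0 0 0 0 0 0.3;0 0 0 0 0 0 0.3",
)

```text
time: 47.58
eef_pos: [636.3, -200.7, 243.3]
ee_rot: [[0.927, 0.375, -0.0], [0.375, -0.927, 0.0], [-0.0, -0.0, -1.0]]
contact_force: [-1.4, 0.8, -0.0]
gripper_width: 0.298
finger_force: 0.0
```

```bash
python3 - <<'E'
from h import *
st(); go([637,-201,241],-67)
E
```

```text
t 47.6 tcp [ 636.3 -200.7  243.3] psi -68.0 F [-1.4  0.8 -0. ] T [ 0.03  0.15 -0.04] w 27.7 f 0.0
psi -68.0->-67.0 rz total -0.22  level rx -0.00 ry 0.00 | shift [0.005 0.006 0.023]  |0.02|
```

Close on the bar.

Emit:
servo_tool(
  series="0 0 0 0 0 0 0.05;0 0 0 0 0 0 0.05;0 0 0 0 0 0 0.05;0 0 0 0 0 0 0.05;0 0 0 0 0 0 0.05",
  newtons=15,
)

```text
time: 48.0
eef_pos: [636.4, -200.5, 243.9]
ee_rot: [[0.927, 0.375, 0.0], [0.375, -0.927, 0.0], [0.001, -0.0, -1.0]]
contact_force: [-1.4, 1.0, 2.8]
gripper_width: 0.149
finger_force: 15.0
```

Emit:
servo_tool(
  series="0 0 1 0 0 0 0.05;0 0 1 0 0 0 0.05;0 0 1 0 0 0 0.05;0 0 1 0 0 0 0.05;0 0 1 0 0 0 0.05",
)

```text
time: 48.42
eef_pos: [636.6, -201.2, 244.0]
ee_rot: [[1.0, -0.02, 0.001], [-0.02, -1.0, -0.001], [0.001, 0.001, -1.0]]
contact_force: [0.6, -0.5, 0.8]
gripper_width: 0.147
finger_force: 15.0
```

```bash
python3 - <<'E'
from red import *
st(); red(*cam('top'),'top'); red(*cam('wrist'),'wrist')
E
```

```text
t 48.4 tcp [ 636.6 -201.2  244. ] psi -91.1 F [ 0.6 -0.5  0.8] T [-0.05  0.24  0.03] w 13.7 f 15.0
top 68 ztop 601.3 zmin 573.0 ctr [ 602.3 -173.9  601.3] cloud [ 602.7 -174.7  598.4] n 18 axis 55.4 std [ 9.4 13. ]
wrist 3244 ztop 251.3 zmin 212.0 ctr [ 640.5 -201.3  251.3] cloud [ 639.6 -201.3  249.9] n 2009 axis 178.7 std [ 4.1 10.6]
```

Emit:
servo_tool(
  series="0 0 1 0 0 0 0.05;0 0 1 0 0 0 0.05;0 0 1 0 0 0 0.05;0 0 1 0 0 0 0.05;0 0 1 0 0 0 0.05",
)

```text
time: 48.93
eef_pos: [636.4, -202.0, 243.9]
ee_rot: [[0.914, -0.406, 0.001], [-0.406, -0.914, -0.003], [0.002, 0.002, -1.0]]
contact_force: [0.1, -1.6, 1.3]
gripper_width: 0.152
finger_force: 15.0
```

Emit:
servo_tool(
  series="0 0 1 0 0 0 0.05;0 0 1 0 0 0 0.05;0 0 1 0 0 0 0.05;0 0 1 0 0 0 0.05;0 0 0 0 0 0 0.05",
)

```text
time: 49.35
eef_pos: [636.1, -202.5, 243.9]
ee_rot: [[0.741, -0.672, 0.0], [-0.672, -0.741, -0.004], [0.003, 0.003, -1.0]]
contact_force: [-0.4, -3.0, 2.0]
gripper_width: 0.152
finger_force: 15.0
```

```bash
python3 - <<'E'
from red import *
st(); red(*cam('wrist'),'wrist')
E
```

```text
t 49.4 tcp [ 636.1 -202.5  243.9] psi -132.2 F [-0.4 -3.   2. ] T [-0.39  0.35 -0.04] w 14.1 f 15.0
wrist 3254 ztop 251.3 zmin 213.0 ctr [ 639.3 -204.2  251.3] cloud [ 638.6 -203.6  250. ] n 2017 axis 138.8 std [ 4.1 10.5]
```

Emit:
servo_tool(
  series="0 0 0.5 0 0 0 0.05;0 0 0.5 0 0 0 0.05;0 0 0.4 0 0 0 0.05;0 0 0 0 0 0 0.05;0 0 0 0 0 0 0.05",
)

```text
time: 49.82
eef_pos: [636.2, -202.7, 243.9]
ee_rot: [[0.663, -0.748, 0.001], [-0.748, -0.663, -0.004], [0.003, 0.002, -1.0]]
contact_force: [0.1, -4.8, 1.2]
gripper_width: 0.156
finger_force: 15.9
```

```bash
python3 - <<'E'
from red import *
st(); red(*cam('wrist'),'wrist')
E
```

```text
t 49.8 tcp [ 636.2 -202.7  243.9] psi -138.4 F [ 0.1 -4.8  1.2] T [-1.16  0.28  0.35] w 14.5 f 15.9
wrist 3221 ztop 251.3 zmin 211.0 ctr [ 639.1 -204.4  251.3] cloud [ 638.5 -203.8  250. ] n 1974 axis 136.4 std [ 4.  10.5]
```

Emit:
servo_tool(
  series="0 0 0 0 0 0 0.35;0 0 0 0 0 0 0.35;0 0 0 0 0 0 0.35;0 0 0 0 0 0 0.35;0 0 0 0 0 -0.1 0.35",
)

```text
time: 50.28
eef_pos: [635.9, -198.5, 251.1]
ee_rot: [[0.663, -0.749, -0.004], [-0.749, -0.663, 0.004], [-0.006, 0.0, -1.0]]
contact_force: [0.4, 0.5, -0.1]
gripper_width: 0.348
finger_force: 0.0
```

Emit:
servo_tool(
  series="0 0 0 0 0 -0.3 0.35;0 0 0 0 0 -0.35 0.35;0 0 0 0 0 -0.35 0.35;0 0 0 0 0 0 0.35;0 0 0 0 0 0 0.35",
)

```text
time: 50.7
eef_pos: [636.6, -201.6, 356.6]
ee_rot: [[0.662, -0.75, 0.005], [-0.75, -0.662, -0.002], [0.005, -0.002, -1.0]]
contact_force: [-1.3, 0.9, -0.6]
gripper_width: 0.352
finger_force: 0.0
```

```bash
python3 - <<'E'
from red import *
from ringm import ring
st(); w=cam('wrist'); red(*w,'wrist')
i,img,d=w; P=cloud(i,d); m=(np.hypot(P[...,0]-540,P[...,1]+20)<18)&(P[...,2]>265)&(P[...,2]<310); print('handle top',m.sum(),(P[m].mean(0).round(1),np.percentile(P[m][:,2],95).round(1)) if m.any() else '')
for n in ('top','scene'):
    i,img,d=cam(n); red(i,img,d,n); ring(i,img,d,(539,-21),116); P=cloud(i,d); m=(np.hypot(P[...,0]-540,P[...,1]+20)<30)&(P[...,2]>262)&(P[...,2]<320); print('handle',m.sum(),P[m].mean(0).round(1) if m.any() else '',np.percentile(P[m][:,2],95).round(1) if m.any() else '')
    hsv=cv2.cvtColor(img,cv2.COLOR_RGB2HSV); g=(hsv[...,0]>40)&(hsv[...,0]<85)&(hsv[...,1]>80)&(P[...,0]>700)&(P[...,0]<830)&(P[...,2]>90)&(P[...,2]<120)&(P[...,1]<-100); print('jars',P[g].mean(0).round(0))
E
```

```text
t 50.7 tcp [ 636.6 -201.6  356.6] psi -138.6 F [-1.3  0.9 -0.6] T [0.05 0.1  0.04] w 32.7 f 0.0
wrist 1676 ztop 251.2 zmin 210.0 ctr [ 638.9 -203.7  251.2] cloud [ 638.6 -203.3  249.8] n 733 axis 136.9 std [ 4.1 10.4]
handle top 0 
top 160 ztop 698.2 zmin 212.0 ctr [ 629.  -194.8  698.2] cloud [ 629.5 -195.8  695.1] n 88 axis 134.6 std [19.1 23.4]
handle 58 [537.6 -18.6 282.8] 287.8
jars [ 788. -170.  103.]
scene 324 ztop 696.2 zmin 214.0 ctr [ 626.1 -199.5  696.2] cloud [ 631.3 -195.5  694.6] n 52 axis 42.0 std [19.5 27. ]
handle 113 [534.4 -27.7 276.4] 284.9
jars [ 786. -175.  102.]
```

```bash
python3 -c "
from h import *
print(ctrl.hand_in())"
```

```text
the job is handed in; nothing more can be done
None
```

The job is handed in at about 51 s of the 210 s; the call returned no verdict. All three lemons are in the canister, the disc is seated flat, the ring is screwed to its stop, the foot rests on the knob, the clamp is at its stop, and the spice jars were not touched.

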